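Put the dry boards and dough scrapers away in the slotted drawer

TASK

The washing-up is dry: pull the cabinet's drawer out and put away every board and dough scraper that is standing in the drainer - thick wooden boards in the wide slots, thin plastic boards in the narrow slots, scrapers blade down in the scraper slots, one to a slot and each pushed fully down - then shut the drawer completely. Leave the other things on the counter where they are; the drainer may get knocked about and may stay wherever it is.

Things in the scene. Friction and masses are not known exactly. Their poses are not given: they have to be found in the camera images.
- drawer (a joint): drawer of the fixed wooden cabinet (250 deep, 360 wide, 157 mm high): 0 = shut, 0.20 m = fully out, towards the handle's -x; starts shut or ajar, stays put, takes 3 to 5 N. Loading needs 0.19. Board slots: pairs of fins 42 mm high, 100 long; scraper slots: grooves in a block 58 mm high, 130 long; rounded lead-ins (4 mm). Heights over the counter: inner floor 20, sides 70, front panel 141 mm.
- drawer_handle (a point): middle of the drawer's bar handle: a dark horizontal bar, 11 mm thick, 140 mm long, 121 mm above the counter, its axis 35 mm in front of the drawer front, stand-offs 60 mm either side of the middle; it can be straddled and pinched from above. Axes: x from the handle into the cabinet, y along the bar (the cabinet's width, handle at its middle), z up.
- drawer_front (a point): inside the drawer: point on its inner floor, against the front panel, mid-width; moves with the drawer. Axes as the handle's (x to the rear, y left seen from the front). Inside 205 mm long (x), 310 wide. All slots run along x, are centred at x = 102 mm and end on the floor (z = 0). Wide board slots (16 mm) at y = -128, -84 mm; narrow (12 mm) at y = -40, 4; scraper slots (7 mm) at y = 62, 118.
- drainer: loose dish drainer, 1.8 kg: grey tray 220 (x) x 290 mm (y), floor 10 mm above the counter. Things stand upright between pairs of wire hoops, long side along the drainer's x: board seats 16 mm wide at y = -110, -68, -26, 16 (hoops 74 mm high), scraper seats 10 mm wide at y = 62, 110 (69 high). End rails 53 mm high at x = +-99. Origin: centre of underside. It may get knocked aside with its load.
- board_wood0: thick dark-wood board, 176 x 110 x 13 mm (x long, y thickness, z height as it stands on a long edge); a dark eyelet marks one top corner. Origin: centre of the lower long edge face (underside); x along the length, y through the thickness, z up the height, so the top edge is at z = +110 mm. 0.12 to 0.24 kg. May be absent.
- board_wood1: thick light-wood board, 176 x 110 x 13 mm (x long, y thickness, z height as it stands on a long edge); a dark eyelet marks one top corner. Origin: centre of the lower long edge face (underside); x along the length, y through the thickness, z up the height, so the top edge is at z = +110 mm. 0.12 to 0.24 kg. May be absent.
- board_plastic0: thin blue plastic board, 176 x 110 x 9 mm (x long, y thickness, z height as it stands on a long edge); a dark eyelet marks one top corner. Origin: centre of the lower long edge face (underside); x along the length, y through the thickness, z up the height, so the top edge is at z = +110 mm. 0.12 to 0.24 kg. May be absent.
- board_plastic1: thin yellow plastic board, 176 x 110 x 9 mm (x long, y thickness, z height as it stands on a long edge); a dark eyelet marks one top corner. Origin: centre of the lower long edge face (underside); x along the length, y through the thickness, z up the height, so the top edge is at z = +110 mm. 0.12 to 0.24 kg. May be absent.
- scraper0: dough scraper with a bamboo handle. Stainless blade 120 mm long (x) x 4 mm thick (y), from z = 0 to 68 mm; above it the grip bar, 130 mm (x) x 18 mm (y), from z = 68 to 102 mm. Origin: middle of the blade's lower edge; z up to the handle. 0.18 kg. May be absent.
- scraper1: dough scraper with a black handle. Stainless blade 120 mm long (x) x 4 mm thick (y), from z = 0 to 68 mm; above it the grip bar, 130 mm (x) x 18 mm (y), from z = 68 to 102 mm. Origin: middle of the blade's lower edge; z up to the handle. 0.18 kg. May be absent.
- plate: teal silicone placemat-style plate with rim, 200 x 270 x 19 mm; origin centre of underside. Leave alone.
- tin: round aluminium snack tin with press lid, 96 mm across, 55 mm high; origin centre of underside. Leave alone.
- cup: green plastic cup, 76 mm across the mouth, 95 mm high, mouth up; origin centre of underside. Leave alone.
- fork: bamboo fork lying flat, 175 mm long (x), 24 mm wide, 7 mm thick; origin near its middle, underside. Leave alone.
- mill: dark wooden pepper mill, 56 mm across, 150 mm high; origin centre of underside. Leave alone.
- bowl: white dip bowl, 110 mm across, 50 mm high; origin centre of underside. Leave alone.
Mind the look-alikes: they are no part of the job. What is shaped like the scraper0 but green or red is not meant.

How it is judged:
On the way, in this order (a step that is already met when the one before it is completed fails the run):
1. the drawer is pulled out (value of joint drawer above 0.15 m), for 0.2 s.
2. everything from the drainer stands in a slot of its kind, with the drawer still out (((x of board_wood0 in the frame of drawer_front between 0.0865 and 0.1185 m and y of board_wood0 in the frame of drawer_front between -0.133 and -0.123 m and z of board_wood0 in the frame of drawer_front between -0.004 and 0.004 m and angle between the x axis of board_wood0 and the x axis of drawer_front, either way round below 0.07 rad and angle between board_wood0's own z axis and vertical below 0.15 rad) or (x of board_wood0 in the frame of drawer_front between 0.0865 and 0.1185 m and y of board_wood0 in the frame of drawer_front between -0.089 and -0.079 m and z of board_wood0 in the frame of drawer_front between -0.004 and 0.004 m and angle between the x axis of board_wood0 and the x axis of drawer_front, either way round below 0.07 rad and angle between board_wood0's own z axis and vertical below 0.15 rad)) and ((x of board_wood1 in the frame of drawer_front between 0.0865 and 0.1185 m and y of board_wood1 in the frame of drawer_front between -0.133 and -0.123 m and z of board_wood1 in the frame of drawer_front between -0.004 and 0.004 m and angle between the x axis of board_wood1 and the x axis of drawer_front, either way round below 0.07 rad and angle between board_wood1's own z axis and vertical below 0.15 rad) or (x of board_wood1 in the frame of drawer_front between 0.0865 and 0.1185 m and y of board_wood1 in the frame of drawer_front between -0.089 and -0.079 m and z of board_wood1 in the frame of drawer_front between -0.004 and 0.004 m and angle between the x axis of board_wood1 and the x axis of drawer_front, either way round below 0.07 rad and angle between board_wood1's own z axis and vertical below 0.15 rad)) and ((x of board_plastic0 in the frame of drawer_front between 0.0865 and 0.1185 m and y of board_plastic0 in the frame of drawer_front between -0.045 and -0.035 m and z of board_plastic0 in the frame of drawer_front between -0.004 and 0.004 m and angle between the x axis of board_plastic0 and the x axis of drawer_front, either way round below 0.07 rad and angle between board_plastic0's own z axis and vertical below 0.15 rad) or (x of board_plastic0 in the frame of drawer_front between 0.0865 and 0.1185 m and y of board_plastic0 in the frame of drawer_front between -0.001 and 0.009 m and z of board_plastic0 in the frame of drawer_front between -0.004 and 0.004 m and angle between the x axis of board_plastic0 and the x axis of drawer_front, either way round below 0.07 rad and angle between board_plastic0's own z axis and vertical below 0.15 rad)) and ((x of board_plastic1 in the frame of drawer_front between 0.0865 and 0.1185 m and y of board_plastic1 in the frame of drawer_front between -0.045 and -0.035 m and z of board_plastic1 in the frame of drawer_front between -0.004 and 0.004 m and angle between the x axis of board_plastic1 and the x axis of drawer_front, either way round below 0.07 rad and angle between board_plastic1's own z axis and vertical below 0.15 rad) or (x of board_plastic1 in the frame of drawer_front between 0.0865 and 0.1185 m and y of board_plastic1 in the frame of drawer_front between -0.001 and 0.009 m and z of board_plastic1 in the frame of drawer_front between -0.004 and 0.004 m and angle between the x axis of board_plastic1 and the x axis of drawer_front, either way round below 0.07 rad and angle between board_plastic1's own z axis and vertical below 0.15 rad)) and ((x of scraper0 in the frame of drawer_front between 0.0675 and 0.1375 m and y of scraper0 in the frame of drawer_front between 0.057 and 0.067 m and z of scraper0 in the frame of drawer_front between -0.004 and 0.004 m and angle between the x axis of scraper0 and the x axis of drawer_front, either way round below 0.07 rad and angle between scraper0's own z axis and vertical below 0.15 rad) or (x of scraper0 in the frame of drawer_front between 0.0675 and 0.1375 m and y of scraper0 in the frame of drawer_front between 0.113 and 0.123 m and z of scraper0 in the frame of drawer_front between -0.004 and 0.004 m and angle between the x axis of scraper0 and the x axis of drawer_front, either way round below 0.07 rad and angle between scraper0's own z axis and vertical below 0.15 rad)) and ((x of scraper1 in the frame of drawer_front between 0.0675 and 0.1375 m and y of scraper1 in the frame of drawer_front between 0.057 and 0.067 m and z of scraper1 in the frame of drawer_front between -0.004 and 0.004 m and angle between the x axis of scraper1 and the x axis of drawer_front, either way round below 0.07 rad and angle between scraper1's own z axis and vertical below 0.15 rad) or (x of scraper1 in the frame of drawer_front between 0.0675 and 0.1375 m and y of scraper1 in the frame of drawer_front between 0.113 and 0.123 m and z of scraper1 in the frame of drawer_front between -0.004 and 0.004 m and angle between the x axis of scraper1 and the x axis of drawer_front, either way round below 0.07 rad and angle between scraper1's own z axis and vertical below 0.15 rad)) and value of joint drawer above 0.12 m), for 0.2 s.
At the end, for the whole second after the job is handed in: Each board and scraper present rests upright (0.15 rad) in a slot of its kind: 5 mm across, 16 mm (scraper 35 mm) along, 4 mm in height, parallel within 0.07 rad; drawer shut within 6 mm (((x of board_wood0 in the frame of drawer_front between 0.0865 and 0.1185 m and y of board_wood0 in the frame of drawer_front between -0.133 and -0.123 m and z of board_wood0 in the frame of drawer_front between -0.004 and 0.004 m and angle between the x axis of board_wood0 and the x axis of drawer_front, either way round below 0.07 rad and angle between board_wood0's own z axis and vertical below 0.15 rad) or (x of board_wood0 in the frame of drawer_front between 0.0865 and 0.1185 m and y of board_wood0 in the frame of drawer_front between -0.089 and -0.079 m and z of board_wood0 in the frame of drawer_front between -0.004 and 0.004 m and angle between the x axis of board_wood0 and the x axis of drawer_front, either way round below 0.07 rad and angle between board_wood0's own z axis and vertical below 0.15 rad)) and ((x of board_wood1 in the frame of drawer_front between 0.0865 and 0.1185 m and y of board_wood1 in the frame of drawer_front between -0.133 and -0.123 m and z of board_wood1 in the frame of drawer_front between -0.004 and 0.004 m and angle between the x axis of board_wood1 and the x axis of drawer_front, either way round below 0.07 rad and angle between board_wood1's own z axis and vertical below 0.15 rad) or (x of board_wood1 in the frame of drawer_front between 0.0865 and 0.1185 m and y of board_wood1 in the frame of drawer_front between -0.089 and -0.079 m and z of board_wood1 in the frame of drawer_front between -0.004 and 0.004 m and angle between the x axis of board_wood1 and the x axis of drawer_front, either way round below 0.07 rad and angle between board_wood1's own z axis and vertical below 0.15 rad)) and ((x of board_plastic0 in the frame of drawer_front between 0.0865 and 0.1185 m and y of board_plastic0 in the frame of drawer_front between -0.045 and -0.035 m and z of board_plastic0 in the frame of drawer_front between -0.004 and 0.004 m and angle between the x axis of board_plastic0 and the x axis of drawer_front, either way round below 0.07 rad and angle between board_plastic0's own z axis and vertical below 0.15 rad) or (x of board_plastic0 in the frame of drawer_front between 0.0865 and 0.1185 m and y of board_plastic0 in the frame of drawer_front between -0.001 and 0.009 m and z of board_plastic0 in the frame of drawer_front between -0.004 and 0.004 m and angle between the x axis of board_plastic0 and the x axis of drawer_front, either way round below 0.07 rad and angle between board_plastic0's own z axis and vertical below 0.15 rad)) and ((x of board_plastic1 in the frame of drawer_front between 0.0865 and 0.1185 m and y of board_plastic1 in the frame of drawer_front between -0.045 and -0.035 m and z of board_plastic1 in the frame of drawer_front between -0.004 and 0.004 m and angle between the x axis of board_plastic1 and the x axis of drawer_front, either way round below 0.07 rad and angle between board_plastic1's own z axis and vertical below 0.15 rad) or (x of board_plastic1 in the frame of drawer_front between 0.0865 and 0.1185 m and y of board_plastic1 in the frame of drawer_front between -0.001 and 0.009 m and z of board_plastic1 in the frame of drawer_front between -0.004 and 0.004 m and angle between the x axis of board_plastic1 and the x axis of drawer_front, either way round below 0.07 rad and angle between board_plastic1's own z axis and vertical below 0.15 rad)) and ((x of scraper0 in the frame of drawer_front between 0.0675 and 0.1375 m and y of scraper0 in the frame of drawer_front between 0.057 and 0.067 m and z of scraper0 in the frame of drawer_front between -0.004 and 0.004 m and angle between the x axis of scraper0 and the x axis of drawer_front, either way round below 0.07 rad and angle between scraper0's own z axis and vertical below 0.15 rad) or (x of scraper0 in the frame of drawer_front between 0.0675 and 0.1375 m and y of scraper0 in the frame of drawer_front between 0.113 and 0.123 m and z of scraper0 in the frame of drawer_front between -0.004 and 0.004 m and angle between the x axis of scraper0 and the x axis of drawer_front, either way round below 0.07 rad and angle between scraper0's own z axis and vertical below 0.15 rad)) and ((x of scraper1 in the frame of drawer_front between 0.0675 and 0.1375 m and y of scraper1 in the frame of drawer_front between 0.057 and 0.067 m and z of scraper1 in the frame of drawer_front between -0.004 and 0.004 m and angle between the x axis of scraper1 and the x axis of drawer_front, either way round below 0.07 rad and angle between scraper1's own z axis and vertical below 0.15 rad) or (x of scraper1 in the frame of drawer_front between 0.0675 and 0.1375 m and y of scraper1 in the frame of drawer_front between 0.113 and 0.123 m and z of scraper1 in the frame of drawer_front between -0.004 and 0.004 m and angle between the x axis of scraper1 and the x axis of drawer_front, either way round below 0.07 rad and angle between scraper1's own z axis and vertical below 0.15 rad)) and linear speed of each of board_wood0, board_wood1, board_plastic0, board_plastic1, scraper0, scraper1 below 0.02 m/s and value of joint drawer below 0.006 m); the robot touches nothing.
It fails at once if a bystander (plate, tin, cup, fork, pepper mill, bowl) is pushed more than 5 cm (distance of any of plate, tin, cup, fork, mill, bowl from where it was at the start of the episode above 0.05 m).
It fails at once if a bystander is knocked over (angle between any of plate, tin, cup, fork, mill, bowl's own z axis and vertical above 0.6 rad).
Of board_wood0, board_wood1, board_plastic0, board_plastic1 only 3 to 4 are there at a start; the rules pass over those that are not, and their reading is None.
Of scraper0, scraper1 only 1 to 2 are there at a start; the rules pass over those that are not, and their reading is None.
At some moment in a run one of drainer may be knocked a few centimetres aside while the robot is not near it.
It also fails if it takes over 210 s, if anything falls off the work surface, if the arm or the gripper's body presses on something with over 40 N, if the wrist force passes 120 N, or if a joint passes its speed limit or range.

ROBOT

A 6-joint arm with a two-finger parallel gripper is mounted at the origin on the work surface. World frame = base frame: x ahead of the robot, y to its left, z up, the work surface at z = 0. Lengths are in m, angles in rad, forces in N, time in s.
With the tool pointing down it reaches from about 0.3 to 0.825 m from the base axis. Payload 5.4 kg.
Tool frame: the origin (TCP) lies at the very end of the fingers, on their centre line; the grasp point (between the pads) lies 19 mm behind it (grip_point_offset is the distance from the TCP to the grasp point, in m); z points along the fingers, y is the line along which they close (so a half turn about z gives the same grasp; the last joint's range is limited). The gripper opens to 92 mm and grips with 3 to 60 N. Pads are 20 mm wide; open, the fingers measure 128 mm over their backs; the gripper's body (75 mm by 189 mm) begins 69 mm behind the grasp point.
Start: joints at [-1.444, 0.158, 1.597, -0, 1.386, -0.21], TCP at [0.19, -0.543, 0.215] pointing down, gripper open.
Joint ranges: [-2.91, 2.91], [-0.94, 2.29], [0.18, 2.7], [-1.29, 4.43], [0.17, 2.64], [-3, 3]. Speed limits (rad/s): [2.57, 2.57, 3.14, 3.14, 3.14, 3.14].

INTERFACE

Orientations are given as a unit quaternion [x, y, z, w].
In Python, from station import * gives the robot as it stands. The module is installed in compiled form; this text tells all that it offers.
- The arm moves only by the shell command python3 -m pendant 'ROWS'. ROWS is JSON, a list of rows, each an object with "delta_pos": the shift along the tool's x, y, z in m, a list of three; "dr": the turn, a rotation vector about the tool's x, y, z in rad, a list of three; "fingers": the opening, from 0 (shut) to 1 (fully open). A call has 1 to 20 rows; each row shifts and turns the commanded pose from where the row before left it, along the tool's axes as they then stand; what a row does not reach is not made up. A row lasts 1/8 s, in which the tool goes at most 62.5 mm and 10.7 degrees, less where a joint would pass 70% of its speed; a pose out of reach is approached as far as the arm can. A call is refused whole if a number of a shift passes 0.0625 or a number of a turn 0.188, either way. A call with a gripper value outside its range is refused whole. The fingers move at their own pace and stop on an object; the grip force is fixed at half the most. Time passes only in rows, so rows that do not move let the fingers close. It gives the time, the measured TCP pose, the force, the opening and the grip force at its end, in the units of the state.
- get_state(): the state, without advancing time (a new reading comes with each control period).
- get_image(name): name is "scene" or "top"; returns a dict with "frame" (420x560x3 uint8, blue, green, red), "depth" (420x560 float32, m along the optical axis (not along the pixel's ray), 0 where there is no reading), "K" (3x3 intrinsics, pixels), "extrinsics" (4x4, takes a point from camera to world coordinates). Camera axes: x right, y up, looking along -z (the intrinsics and any distortion apply to the point x, -y, -z); pixel columns grow to the right and rows downward; lengths in m; the calibration is good to about 2 mm. A picture is of the moment at which its call begins.
- hand_in(): hands the job in; it is judged then, once.
Trained networks look in the newest picture that a camera, given by its name, has taken for a name from the list of things; names that differ only in an ending like _2 or _b are one class to them, and where a whole thing is asked for, a point or a joint stands for the part that bears it (a point fixed in the world has none). Each returns a list of dicts, best first, with "score" (0 to 1); they miss things now and then, are a little off and sometimes report something else, mostly with a low value. They report only what shows in the picture. A call takes as long as a camera call. They do not tell look-alikes from the thing itself.
- look_for(camera, thing): "xy" ([column, row] in pixels, amid what is visible of it).
- silhouettes(camera, thing): "mask" (420x560 bool, what is visible of it) and "xy" ([column, row] in pixels, amid what is visible of it).
- mark_of(camera, thing): "xy" ([column, row] in pixels: a listed point, or the origin of a listed thing).
The state is a dict: "clock": time; "joint_pos": joint angles; "qvel": joint speeds; "effort": joint torques, N m; "ee_pos": TCP position; "tcp_rot": TCP orientation; "ft_force": force on the tool from outside, world axes, zero at the start; "ft_torque": the same for the moment, N m; "finger_gap": finger opening in m; "grasp_force": force on a finger pad.
Only numpy, scipy, OpenCV 4.12 (cv2) and the standard library are available. Lean on these libraries where they do the work, as an engineer would, in place of code of your own. Each camera call takes 0.05 s, during which the arm holds its last target. There are 200 camera calls.

## Working session

There is one attempt and no reset: what is moved stays moved. The work goes in short steps, Python scripts to look and compute and a shell command to move; the robot and the scene stay as the last step left them, time stands still between calls to the robot, and variables do not carry over. Pictures are saved under pics/ and viewed, at most 14 in all, crops included, and the job is handed in when it is done.

```bash
mkdir -p pics; cat > h.py <<'E'
from station import *
import numpy as np, cv2
from scipy.spatial.transform import Rotation as R
def cloud(im):
    K=im["K"];d=im["depth"];v,u=np.mgrid[0:420,0:560]
    p=np.stack([(u-K[0,2])/K[0,0]*d,-(v-K[1,2])/K[1,1]*d,-d],-1)
    E=im["extrinsics"];w=p@E[:3,:3].T+E[:3,3]
    w[d<=0]=np.nan
    return w
E
python3 - <<'E'
from h import *
ims={}
for n in("scene","top"):
    im=get_image(n);ims[n]=im;cv2.imwrite(f"pics/{n}0.png",im["frame"]);w=cloud(im)
    print(n,im["extrinsics"][:3,3].round(3),-im["extrinsics"][:3,2].round(2),im["K"][0,0])
    for t in "drawer_handle drawer_front drainer board_wood0 board_wood1 board_plastic0 board_plastic1 scraper0 scraper1 cup tin mill bowl fork plate".split():
        for r in mark_of(n,t)[:2]:
            x,y=map(int,np.round(r["xy"]));x=min(max(x,0),559);y=min(max(y,0),419);print(t,round(r["score"],2),x,y,w[y,x].round(3))
print(get_state())
E
```

```text
scene [ 1.324 -0.08   0.999] [-0.7   0.03 -0.71] 438.0055265394775
drawer_handle 0.63 251 261 [ 0.553 -0.111  0.001]
drawer_handle 0.25 224 211 [ 0.389 -0.192  0.039]
drainer 0.92 403 226 [0.498 0.325 0.074]
board_wood0 0.65 399 224 [0.511 0.305 0.097]
board_wood0 0.65 384 218 [0.482 0.27  0.092]
board_wood1 0.65 399 224 [0.511 0.305 0.097]
board_wood1 0.65 384 218 [0.482 0.27  0.092]
board_plastic0 0.86 412 233 [0.471 0.372 0.012]
board_plastic0 0.41 389 212 [0.476 0.282 0.111]
board_plastic1 0.86 412 233 [0.471 0.372 0.012]
board_plastic1 0.41 389 212 [0.476 0.282 0.111]
scraper0 0.87 368 173 [0.183 0.295 0.002]
scraper0 0.67 457 311 [0.742 0.418 0.016]
scraper1 0.87 368 173 [0.183 0.295 0.002]
scraper1 0.67 457 311 [0.742 0.418 0.016]
cup 0.67 349 263 [0.596 0.159 0.037]
tin 0.8 387 296 [0.718 0.234 0.057]
mill 0.67 125 283 [ 0.638 -0.443  0.029]
bowl 0.71 220 210 [ 0.394 -0.203  0.049]
fork 0.85 298 214 [0.379 0.036 0.008]
fork 0.18 224 210 [ 0.392 -0.192  0.046]
plate 0.8 109 238 [ 0.458 -0.532  0.005]
top [ 0.281 -0.044  1.45 ] [ 0.14  0.01 -0.99] 381.76236340424447
drawer_hand
[... 867 characters left out ...]
_pos': array([-1.44409359e+00,  1.58420170e-01,  1.59700638e+00,  8.00607937e-06,
        1.38622691e+00, -2.10095039e-01]), 'qvel': array([-3.81897479e-05,  1.11001918e-03,  3.34706735e-04, -7.56290005e-04,
        1.57045884e-03, -6.75697455e-04]), 'effort': array([-7.75162675e-05, -3.85567832e+01, -3.22355425e+01,  7.01264874e-02,
        3.07321013e-02, -1.80480561e-05]), 'ee_pos': array([ 0.18999966, -0.54267099,  0.2145866 ]), 'tcp_rot': array([ 9.85854506e-01,  1.67603379e-01,  5.19890533e-06, -3.02120099e-05]), 'ft_force': array([ 0.38386499,  0.86172167, -1.11703547]), 'ft_torque': array([-0.03145829,  0.00039372, -0.03061734]), 'grasp_force': 0.0, 'finger_gap': 0.09198411655829082}
```

View pics/scene0.png

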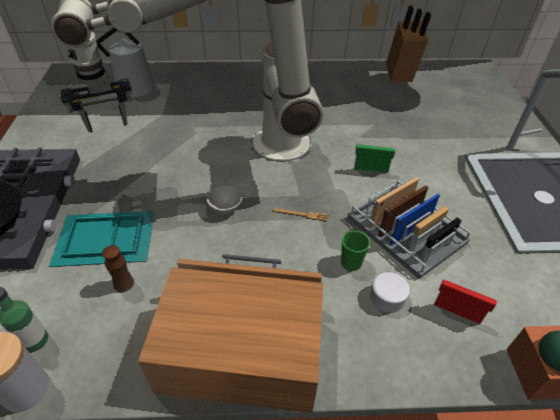

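View pics/top0.png

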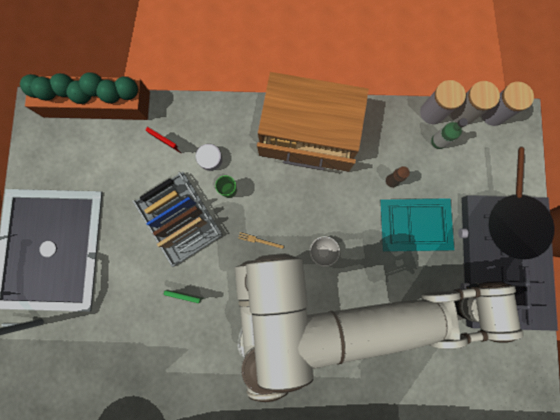

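The scene shows five things in the drainer, in scene pixels:
- light board (395,197)
- dark board (404,208)
- blue board (415,215)
- bamboo scraper (430,224)
- black scraper (443,234)

The yellow board is absent. The look-alikes are the green scraper (374,158) and the red scraper (464,300), both lying outside the drainer, so I exclude them. The drawer is ajar, with its handle at (251,260). Next I measure the poses.

```bash
cat > meas.py <<'E'
from h import *
def rect(P):
    P=P[:,:2].astype(np.float32)*1000
    (c,s,a)=cv2.minAreaRect(P); 
    b=cv2.boxPoints((c,s,a)); e=[b[1]-b[0],b[2]-b[1]]; l=max(e,key=np.linalg.norm)
    return np.round(np.array(c)),np.round(sorted(s)),round(np.degrees(np.arctan2(l[1],l[0]))%180,1)
def hue(im):
    return cv2.cvtColor(im["frame"],cv2.COLOR_BGR2HSV)
def clusters(im,w,box,zlo,zhi,mn=15):
    """top pieces in box by height: print centre, size, angle, median z, colour"""
    m=(w[...,0]>box[0])&(w[...,0]<box[1])&(w[...,1]>box[2])&(w[...,1]<box[3])&(w[...,2]>zlo)&(w[...,2]<zhi)
    n,l,st,c=cv2.connectedComponentsWithStats(m.astype(np.uint8),connectivity=4)
    for i in range(1,n):
        if st[i,4]<mn: continue
        P=w[l==i];print(st[i,4],c[i].round(),*rect(P),"z",np.percentile(P[:,2],[5,50,95]).round(3),"bgr",np.median(im["frame"][l==i],0).round())
E
python3 - <<'E'
from meas import *
for n in("scene","top"):
    im=get_image(n);w=cloud(im)
    print(n,"cab");clusters(im,w,(.5,1.1,-.45,.2),.147,.167,200)
    print("drawer");clusters(im,w,(.5,.9,-.35,.15),.110,.146,10)
    print("dr");clusters(im,w,(.3,.65,.2,.55),.085,.13,8)
f=get_image("scene")["frame"][170:290,330:490];cv2.imwrite("pics/s1.png",cv2.resize(f,None,fx=4.8,fy=4.8,interpolation=2))
E
```

```text
scene cab
16854 [237. 326.] [ 830. -138.] [239. 361.] 81.2 z [0.156 0.158 0.161] bgr [ 73. 115. 167.]
drawer
1646 [249. 268.] [ 663. -111.] [ 60. 353.] 81.1 z [0.123 0.138 0.144] bgr [66. 79. 99.]
dr
484 [395. 193.] [393. 321.] [ 18. 178.] 124.4 z [0.088 0.112 0.122] bgr [ 58.  79. 100.]
489 [404. 202.] [431. 340.] [ 17. 176.] 124.2 z [0.089 0.113 0.123] bgr [24. 33. 47.]
422 [416. 211.] [464. 367.] [ 12. 179.] 124.4 z [0.088 0.111 0.123] bgr [80. 40. 23.]
368 [430. 220.] [498. 397.] [ 20. 133.] 125.6 z [0.088 0.11  0.115] bgr [ 78. 119. 151.]
382 [442. 232.] [544. 419.] [ 20. 133.] 125.2 z [0.09  0.11  0.115] bgr [25. 24. 24.]
34 [366. 240.] [564. 205.] [ 9. 48.] 1.7 z [0.087 0.094 0.098] bgr [36. 78. 36.]
top cab
6473 [314. 111.] [ 829. -138.] [240. 361.] 81.2 z [0.152 0.157 0.161] bgr [ 59. 106. 161.]
drawer
10 [260. 136.] [744.  51.] [11. 12.] 81.3 z [0.114 0.125 0.138] bgr [26. 42. 62.]
790 [306. 155.] [ 661. -111.] [ 57. 352.] 80.9 z [0.115 0.137 0.144] bgr [ 63.  85. 123.]
13 [355. 152.] [ 688. -289.] [ 6. 12.] 43.3 z [0.111 0.124 0.144] bgr [37. 55. 74.]
dr
253 [157. 189.] [541. 418.] [ 21. 129.] 124.4 z [0.089 0.11  0.115] bgr [31. 31. 31.]
15 [216. 185.] [562. 205.] [ 5. 36.] 1.6 z [0.086 0.092 0.097] bgr [40. 78. 41.]
252 [162. 202.] [495. 397.] [ 20. 128.] 124.8 z [0.09  0.111 0.116] bgr [ 82. 134. 165.]
254 [169. 211.] [462. 367.] [ 11. 175.] 124.4 z [0.088 0.115 0.123] bgr [104.  54.  34.]
297 [176. 221.] [428. 340.] [ 15. 175.] 124.3 z [0.09  0.117 0.124] bgr [39. 53. 76.]
283 [180. 232.] [389. 322.] [ 14. 175.] 124.1 z [0.09  0.118 0.124] bgr [ 96. 133. 165.]
```

View pics/s1.png

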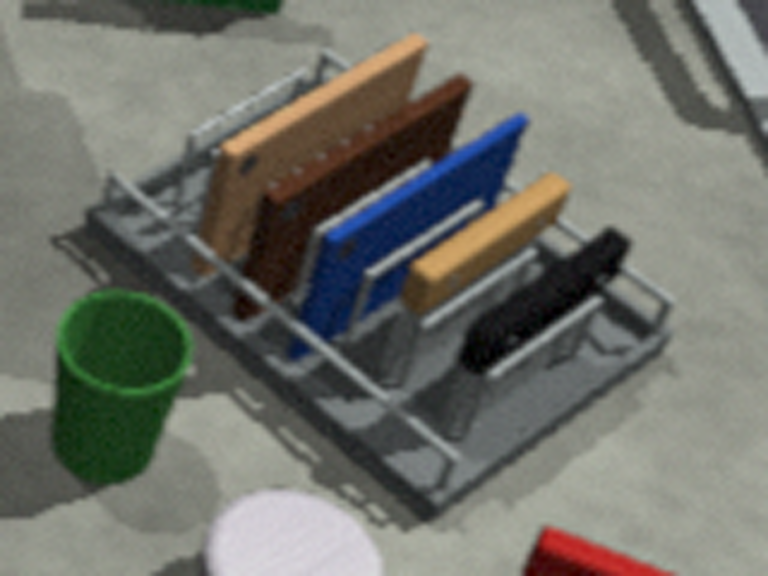

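Both views agree on the poses: the board tops sit near z = 0.12, which is 10 + 110 mm. Next comes the handle axis and a helper that converts targets into tool-axis deltas.

```bash
cat > plan.py <<'E'
from h import *
def plan(p,tx=None):
    """total tool-axis shift to TCP p from now (tool axes as now), and turn about tool z to bring tool x to heading tx (deg)"""
    s=get_state();q=R.from_quat(s["tcp_rot"]);M=q.as_matrix()
    d=M.T@(np.array(p)-s["ee_pos"]);yaw=np.degrees(np.arctan2(M[1,0],M[0,0]))
    print("tcp",s["ee_pos"].round(4),"yaw",yaw.round(2),"tilt",(M[:2,2]).round(4),"gap",s["finger_gap"].round(4),"F",s["ft_force"].round(1),"t",s["clock"])
    print("shift",d.round(4),end=" ")
    if tx is not None:
        t=-((tx-yaw+180)%360-180);print("turn z",np.radians(t).round(4))
    else: print()
E
python3 - <<'E'
from meas import *
from plan import plan
H=[]
for n in("scene","top"):
    im=get_image(n);w=cloud(im).reshape(-1,3);w=w[~np.isnan(w[:,0])]
    a=np.radians(-8.85);ex=np.array([np.cos(a),np.sin(a)]);ey=np.array([-ex[1],ex[0]])
    o=np.array([.829,-.138]);u=(w[:,:2]-o)@ex;v=(w[:,:2]-o)@ey;z=w[:,2]
    top=(z>.15)&(z<.166)&(abs(u)<.2)&(abs(v)<.2);print("cab u",np.percentile(u[top],[.5,99.5]).round(4),"v",np.percentile(v[top],[.5,99.5]).round(4))
    pan=(z>.135)&(z<.147)&(u<-.1)&(u>-.25)&(abs(v)<.17);print("panel top u",np.percentile(u[pan],[2,98]).round(4),"v",np.percentile(v[pan],[.5,99.5]).round(4))
    b=(z>.108)&(z<.135)&(u<np.percentile(u[pan],2)-.012)&(u>-.3)&(abs(v)<.1)
    P=w[b];print("bar",b.sum(),"u",np.percentile(u[b],[5,50,95]).round(4),"v",np.percentile(v[b],[1,99]).round(4),"z",np.percentile(z[b],[50,95]).round(4),rect(P))
    c=o+ex*np.median(u[b])+ey*np.mean(np.percentile(v[b],[1,99]));H.append(c);print(c.round(4))
h=np.mean(H,0);plan([*h,.25],81.15)
E
```

```text
cab u [-0.1152  0.119 ] v [-0.1772  0.1791]
panel top u [-0.1563 -0.1404] v [-0.1674  0.1681]
bar 287 u [-0.195  -0.1884 -0.1766] v [-0.0711  0.0731] z [0.1258 0.1294] (array([ 648., -109.]), array([ 29., 148.]), np.float32(81.3))
[ 0.643 -0.108]
cab u [-0.1178  0.1165] v [-0.178   0.1782]
panel top u [-0.1586 -0.1161] v [-0.1683  0.1686]
bar 152 u [-0.1982 -0.1932 -0.1761] v [-0.0718  0.0732] z [0.1248 0.1301] (array([ 646., -109.]), array([ 28., 149.]), np.float32(81.2))
[ 0.6382 -0.1076]Traceback (most recent call last):
  File "<stdin>", line 13, in <module>
  File "plan.py", line 6, in plan
    print("tcp",s["ee_pos"].round(4),"yaw",yaw.round(2),"tilt",(M[:2,2]).round(4),"gap",s["finger_gap"].round(4),"F",s["ft_force"].round(1),"t",s["clock"])
                                                                                        ^^^^^^^^^^^^^^^^^^^^^
AttributeError: 'float' object has no attribute 'round'
```

```bash
sed -i 's/s\["finger_gap"\].round(4)/round(float(s["finger_gap"]),4)/' plan.py; python3 -c "
from plan import *
plan([.639,-.1075,.22],81.15)"
```

```text
tcp [ 0.19   -0.5427  0.2146] yaw 19.3 tilt [0. 0.] gap 0.0921 F [-0.1 -0.7  1.2] t 1.85
shift [ 0.5676 -0.2623 -0.0054] turn z -1.0795
```

```bash
python3 -m pendant '[{"delta_pos":[0.0516,-0.02385,-0.0005],"dr":[0,0,0],"fingers":0.26},{"delta_pos":[0.0516,-0.02385,-0.0005],"dr":[0,0,0],"fingers":0.26},{"delta_pos":[0.0516,-0.02385,-0.0005],"dr":[0,0,0],"fingers":0.26},{"delta_pos":[0.0516,-0.02385,-0.0005],"dr":[0,0,0],"fingers":0.26},{"delta_pos":[0.0516,-0.02385,-0.0005],"dr":[0,0,0],"fingers":0.26},{"delta_pos":[0.0516,-0.02385,-0.0005],"dr":[0,0,0],"fingers":0.26},{"delta_pos":[0.0516,-0.02385,-0.0005],"dr":[0,0,0],"fingers":0.26},{"delta_pos":[0.0516,-0.02385,-0.0005],"dr":[0,0,0],"fingers":0.26},{"delta_pos":[0.0516,-0.02385,-0.0005],"dr":[0,0,0],"fingers":0.26},{"delta_pos":[0.0516,-0.02385,-0.0005],"dr":[0,0,0],"fingers":0.26},{"delta_pos":[0.0516,-0.02385,-0.0005],"dr":[0,0,0],"fingers":0.26},{"delta_pos":[0,0,0],"dr":[0,0,-0.18],"fingers":0.26},{"delta_pos":[0,0,0],"dr":[0,0,-0.18],"fingers":0.26},{"delta_pos":[0,0,0],"dr":[0,0,-0.18],"fingers":0.26},{"delta_pos":[0,0,0],"dr":[0,0,-0.18],"fingers":0.26},{"delta_pos":[0,0,0],"dr":[0,0,-0.18],"fingers":0.26},{"delta_pos":[0,0,0],"dr":[0,0,-0.18],"fingers":0.26},{"delta_pos":[0,0,0],"dr":[0,0,0],"fingers":0.26}]'
python3 -c "
from plan import *
plan([.639,-.1075,.102],81.15)"
```

```text
clock: 4.1
ee_pos: [0.639, -0.1075, 0.22]
tcp_rot: [0.76, 0.65, -0.0, -0.0]
ft_force: [-0.1, 0.2, 0.8]
finger_gap: 0.0242
grasp_force: 0.0
tcp [ 0.639  -0.1075  0.22  ] yaw 81.07 tilt [-0.0001  0.    ] gap 0.0242 F [-0.1  0.2  0.8] t 4.1
shift [0.    0.    0.118] turn z -0.0015
```

```bash
python3 -m pendant '[{"delta_pos":[0,0,0.04],"dr":[0,0,0],"fingers":0.26},{"delta_pos":[0,0,0.038],"dr":[0,0,0],"fingers":0.26},{"delta_pos":[0,0,0.02],"dr":[0,0,0],"fingers":0.26},{"delta_pos":[0,0,0.02],"dr":[0,0,0],"fingers":0.26},{"delta_pos":[0,0,0],"dr":[0,0,0],"fingers":0.0},{"delta_pos":[0,0,0],"dr":[0,0,0],"fingers":0.0},{"delta_pos":[0,0,0],"dr":[0,0,0],"fingers":0.0},{"delta_pos":[0,0,0],"dr":[0,0,0],"fingers":0.0}]'
```

```text
clock: 5.1
ee_pos: [0.6391, -0.1075, 0.1024]
tcp_rot: [0.759, 0.651, 0.0, 0.0]
ft_force: [0.2, 0.3, -4.4]
finger_gap: 0.0098
grasp_force: 30.0
```

```bash
python3 -m pendant '[{"delta_pos":[0,-0.02,0],"dr":[0,0,0],"fingers":0.0},{"delta_pos":[0,-0.02,0],"dr":[0,0,0],"fingers":0.0},{"delta_pos":[0,-0.02,0],"dr":[0,0,0],"fingers":0.0},{"delta_pos":[0,-0.02,0],"dr":[0,0,0],"fingers":0.0},{"delta_pos":[0,-0.02,0],"dr":[0,0,0],"fingers":0.0},{"delta_pos":[0,-0.02,0],"dr":[0,0,0],"fingers":0.0},{"delta_pos":[0,-0.02,0],"dr":[0,0,0],"fingers":0.0},{"delta_pos":[0,-0.01,0],"dr":[0,0,0],"fingers":0.0},{"delta_pos":[0,0,0],"dr":[0,0,0],"fingers":0.0}]'
python3 -m pendant '[{"delta_pos":[0,-0.005,0],"dr":[0,0,0],"fingers":0.0},{"delta_pos":[0,-0.005,0],"dr":[0,0,0],"fingers":0.0},{"delta_pos":[0,0,0],"dr":[0,0,0],"fingers":0.0}]'
```

```text
clock: 6.22
ee_pos: [0.4901, -0.0843, 0.1024]
tcp_rot: [0.759, 0.651, -0.0, -0.001]
ft_force: [-2.3, 1.5, -3.7]
finger_gap: 0.0097
grasp_force: 30.0
clock: 6.6
ee_pos: [0.4808, -0.0829, 0.1024]
tcp_rot: [0.759, 0.651, -0.0, -0.0]
ft_force: [0.2, 1.3, -2.9]
finger_gap: 0.0102
grasp_force: 30.0
```

```bash
python3 -m pendant '[{"delta_pos":[0,-0.005,0],"dr":[0,0,0],"fingers":0.0},{"delta_pos":[0,0,0],"dr":[0,0,0],"fingers":0.0}]'; python3 -m pendant '[{"delta_pos":[0,-0.005,0],"dr":[0,0,0],"fingers":0.0},{"delta_pos":[0,0,0],"dr":[0,0,0],"fingers":0.0}]'
```

```text
clock: 6.85
ee_pos: [0.4757, -0.0821, 0.1023]
tcp_rot: [0.759, 0.651, -0.0, -0.0]
ft_force: [-0.1, 1.7, -2.8]
finger_gap: 0.0101
grasp_force: 30.0
clock: 7.1
ee_pos: [0.4706, -0.0813, 0.1023]
tcp_rot: [0.759, 0.651, -0.0, -0.0]
ft_force: [0.3, 1.1, -0.7]
finger_gap: 0.0098
grasp_force: 30.0
```

```bash
python3 -m pendant '[{"delta_pos":[0,-0.004,0],"dr":[0,0,0],"fingers":0.0},{"delta_pos":[0,0,0],"dr":[0,0,0],"fingers":0.0}]'; python3 -m pendant '[{"delta_pos":[0,-0.004,0],"dr":[0,0,0],"fingers":0.0},{"delta_pos":[0,0,0],"dr":[0,0,0],"fingers":0.0}]';python3 -m pendant '[{"delta_pos":[0,-0.003,0],"dr":[0,0,0],"fingers":0.0},{"delta_pos":[0,0,0],"dr":[0,0,0],"fingers":0.0}]'
```

```text
clock: 7.35
ee_pos: [0.4668, -0.0807, 0.1023]
tcp_rot: [0.759, 0.651, -0.0, -0.0]
ft_force: [0.1, 3.5, -0.9]
finger_gap: 0.0101
grasp_force: 30.0
clock: 7.6
ee_pos: [0.4658, -0.0806, 0.1024]
tcp_rot: [0.76, 0.65, 0.003, 0.003]
ft_force: [14.1, 1.2, -11.7]
finger_gap: 0.0097
grasp_force: 30.0
clock: 7.85
ee_pos: [0.4659, -0.0806, 0.1025]
tcp_rot: [0.76, 0.65, 0.005, 0.006]
ft_force: [26.3, 0.2, -22.3]
finger_gap: 0.0101
grasp_force: 30.0
```

```bash
python3 -m pendant '[{"delta_pos":[0,0.006,0],"dr":[0,0,0],"fingers":0.0},{"delta_pos":[0,0,0],"dr":[0,0,0],"fingers":0.28},{"delta_pos":[0,0,0],"dr":[0,0,0],"fingers":0.28},{"delta_pos":[0,0,0],"dr":[0,0,0],"fingers":0.28},{"delta_pos":[0,0,-0.04],"dr":[0,0,0],"fingers":0.28},{"delta_pos":[0,0,-0.05],"dr":[0,0,0],"fingers":0.28},{"delta_pos":[0,0,-0.05],"dr":[0,0,0],"fingers":0.28},{"delta_pos":[0.0625,0,0],"dr":[0,0,0],"fingers":0.28},{"delta_pos":[0.0625,0,0],"dr":[0,0,0],"fingers":0.28},{"delta_pos":[0.0625,0,0],"dr":[0,0,0],"fingers":0.28},{"delta_pos":[0,0,0],"dr":[0,0,0],"fingers":0.28}]'
python3 - <<'E'
from meas import *
from plan import plan
a=np.radians(-8.85);ex=np.array([np.cos(a),np.sin(a)]);ey=np.array([-ex[1],ex[0]]);o=np.array([.829,-.138])
for n in("scene","top"):
    im=get_image(n);W=cloud(im);w=W.reshape(-1,3);w=w[~np.isnan(w[:,0])]
    cv2.imwrite(f"pics/{n}2.png",im["frame"])
    u=(w[:,:2]-o)@ex;v=(w[:,:2]-o)@ey;z=w[:,2]
    q=(z>.135)&(z<.147)&(u<-.2)&(u>-.4)&(abs(v)<.19)
    if q.sum()>20: print(n,"panel u",np.percentile(u[q],[2,98]).round(4),"v",np.percentile(v[q],[.5,99.5]).round(4))
    # histogram of high points inside the drawer across v: fins (z~62) and block (z~78)
    for lo,hi in((.055,.069),(.07,.085)):
        f=(z>lo)&(z<hi)&(u>-.30)&(u<-.14)&(abs(v)<.153)
        if f.sum()<10: continue
        hst=np.histogram(v[f],np.arange(-.16,.161,.004))[0]
        print(n,lo,[(int(i*4-158),int(c)) for i,c in enumerate(hst) if c>3],"u",np.percentile(u[f],[1,99]).round(3))
    print("dr");clusters(im,W,(.3,.65,.2,.55),.085,.13,40)
plan([.43,.34,.25],124.3)
E
```

```text
clock: 9.22
ee_pos: [0.4944, 0.1082, 0.2421]
tcp_rot: [0.757, 0.653, 0.0, -0.0]
ft_force: [0.4, -0.0, -0.5]
finger_gap: 0.0259
grasp_force: 0.0
scene panel u [-0.3298 -0.3131] v [-0.1731  0.1754]
scene 0.055 [(-142, 19), (-138, 43), (-134, 11), (-118, 21), (-114, 38), (-110, 18), (-98, 22), (-94, 36), (-90, 21), (-74, 21), (-70, 39), (-66, 15), (-54, 9), (-50, 32), (-46, 36), (-34, 11), (-30, 29), (-26, 32), (-10, 7), (-6, 35), (-2, 32), (10, 9), (14, 33), (18, 33), (58, 14), (114, 4)] u [-0.262 -0.185]
scene 0.07 [(42, 29), (46, 47), (50, 49), (54, 48), (58, 44), (66, 21), (70, 48), (74, 46), (78, 48), (82, 48), (86, 50), (90, 48), (94, 49), (98, 50), (102, 46), (106, 50), (110, 50), (114, 38), (122, 20), (126, 48), (130, 50), (134, 50), (138, 46)] u [-0.276 -0.174]
dr
486 [395. 193.] [392. 324.] [ 17. 181.] 124.7 z [0.088 0.112 0.123] bgr [ 62.  83. 104.]
496 [404. 203.] [431. 340.] [ 16. 180.] 124.9 z [0.088 0.113 0.123] bgr [24. 32. 48.]
421 [416. 211.] [465. 367.] [ 11. 179.] 124.3 z [0.088 0.11  0.122] bgr [83. 43. 23.]
362 [430. 220.] [499. 396.] [ 19. 129.] 124.1 z [0.088 0.1
[... 639 characters left out ...]
2, 37), (106, 37), (110, 36), (114, 22), (122, 24), (126, 38), (130, 37), (134, 37), (138, 31)] u [-0.279 -0.151]
dr
259 [157. 189.] [540. 418.] [ 20. 129.] 125.1 z [0.088 0.109 0.115] bgr [33. 32. 32.]
255 [162. 202.] [495. 397.] [ 20. 128.] 124.7 z [0.09  0.11  0.115] bgr [ 83. 137. 169.]
250 [169. 211.] [461. 367.] [ 11. 175.] 124.9 z [0.088 0.116 0.123] bgr [110.  58.  37.]
264 [173. 222.] [423. 347.] [ 14. 160.] 124.3 z [0.088 0.118 0.124] bgr [42. 57. 82.]
199 [173. 236.] [376. 343.] [ 15. 126.] 124.0 z [0.091 0.118 0.124] bgr [ 98. 140. 170.]
tcp [0.4946 0.1048 0.242 ] yaw 81.26 tilt [-0.0004 -0.0008] gap 0.0257 F [-0.1 -0.4  0.4] t 9.325
shift [ 0.2227 -0.0996 -0.0082] turn z -0.7511
```

View pics/top2.png

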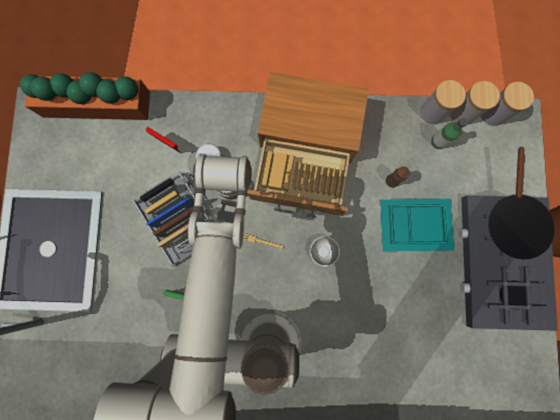

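Top view: the drawer is fully out around (303,180), and the slots show where the text puts them. The arm covers part of the drainer, but its contents are unchanged. Slot offsets match within about 1 mm. Light board first.

```bash
cat >> plan.py <<'E'
a_=np.radians(-8.85);ex=np.array([np.cos(a_),np.sin(a_)]);ey=np.array([-ex[1],ex[0]])
def slot(y,z): return [*(np.array([.829,-.138])+ex*-.219+ey*(y+.0009)),z]
E
python3 -c "
from plan import *
plan([.3905,.322,.24],124.5)"
```

```text
tcp [0.4946 0.1048 0.242 ] yaw 81.26 tilt [-0.0004 -0.0008] gap 0.0257 F [-0.1 -0.4  0.4] t 9.325
shift [ 0.1989 -0.1359  0.0019] turn z -0.7546
```

```bash
python3 -m pendant '[{"delta_pos":[0.0398,-0.0272,0],"dr":[0,0,0],"fingers":0.28},{"delta_pos":[0.0398,-0.0272,0],"dr":[0,0,0],"fingers":0.28},{"delta_pos":[0.0398,-0.0272,0],"dr":[0,0,0],"fingers":0.28},{"delta_pos":[0.0398,-0.0272,0],"dr":[0,0,0],"fingers":0.28},{"delta_pos":[0.0397,-0.0271,0.002],"dr":[0,0,0],"fingers":0.28},{"delta_pos":[0,0,0],"dr":[0,0,-0.151],"fingers":0.28},{"delta_pos":[0,0,0],"dr":[0,0,-0.151],"fingers":0.28},{"delta_pos":[0,0,0],"dr":[0,0,-0.151],"fingers":0.28},{"delta_pos":[0,0,0],"dr":[0,0,-0.151],"fingers":0.28},{"delta_pos":[0,0,0],"dr":[0,0,-0.151],"fingers":0.28},{"delta_pos":[0,0,0],"dr":[0,0,0],"fingers":0.28},{"delta_pos":[0,0,0],"dr":[0,0,0],"fingers":0.28}]'
python3 - <<'E'
from meas import *
from plan import plan
im=get_image("scene");W=cloud(im);clusters(im,W,(.3,.65,.2,.55),.085,.13,40)
plan([.3905,.322,.086],124.5)
E
```

```text
clock: 10.82
ee_pos: [0.3915, 0.3212, 0.2401]
tcp_rot: [0.468, 0.884, -0.0, 0.0]
ft_force: [0.0, 1.1, -0.2]
finger_gap: 0.0257
grasp_force: 0.0
485 [395. 193.] [392. 323.] [ 16. 179.] 124.2 z [0.088 0.113 0.123] bgr [ 60.  82. 104.]
496 [404. 203.] [431. 341.] [ 17. 177.] 123.8 z [0.088 0.113 0.122] bgr [23. 32. 47.]
419 [416. 211.] [464. 367.] [ 11. 180.] 124.5 z [0.088 0.111 0.122] bgr [83. 41. 22.]
366 [430. 220.] [498. 398.] [ 19. 131.] 125.6 z [0.087 0.11  0.115] bgr [ 76. 116. 144.]
381 [442. 232.] [544. 418.] [ 20. 131.] 125.4 z [0.089 0.111 0.115] bgr [24. 23. 23.]
tcp [0.3914 0.3214 0.2401] yaw 124.25 tilt [ 0.0001 -0.0001] gap 0.0258 F [-0.3  0.5 -0.6] t 10.875
shift [ 0.0011 -0.0004  0.1541] turn z -0.0043
```

```bash
python3 -m pendant '[{"delta_pos":[0.001,0,0.05],"dr":[0,0,0],"fingers":0.28},{"delta_pos":[0,0,0.05],"dr":[0,0,0],"fingers":0.28},{"delta_pos":[0,0,0.024],"dr":[0,0,0],"fingers":0.28},{"delta_pos":[0,0,0.015],"dr":[0,0,0],"fingers":0.28},{"delta_pos":[0,0,0.015],"dr":[0,0,0],"fingers":0.28},{"delta_pos":[0,0,0],"dr":[0,0,0],"fingers":0.0},{"delta_pos":[0,0,0],"dr":[0,0,0],"fingers":0.0},{"delta_pos":[0,0,0],"dr":[0,0,0],"fingers":0.0}]'
```

```text
clock: 11.88
ee_pos: [0.3909, 0.3231, 0.0868]
tcp_rot: [0.466, 0.885, 0.001, 0.0]
ft_force: [0.9, 0.3, -1.3]
finger_gap: 0.0126
grasp_force: 30.0
```

```bash
python3 -m pendant '[{"delta_pos":[0,0,-0.03],"dr":[0,0,0],"fingers":0.0},{"delta_pos":[0,0,-0.05],"dr":[0,0,0],"fingers":0.0},{"delta_pos":[0,0,-0.05],"dr":[0,0,0],"fingers":0.0},{"delta_pos":[0,0,-0.055],"dr":[0,0,0],"fingers":0.0},{"delta_pos":[0,0,0],"dr":[0,0,0],"fingers":0.0},{"delta_pos":[0,0,0],"dr":[0,0,0],"fingers":0.0}]'; python3 -c "
from plan import *
plan(slot(-.128,.271),171.15)"
```

```text
clock: 12.62
ee_pos: [0.3901, 0.3227, 0.2705]
tcp_rot: [0.466, 0.885, -0.0, -0.0]
ft_force: [-0.2, 0.4, -2.5]
finger_gap: 0.0127
grasp_force: 30.0
tcp [0.3901 0.3227 0.2705] yaw 124.43 tilt [-0.0006 -0.0003] gap 0.0127 F [-0.2  0.4 -2.5] t 12.625
shift [-5.705e-01 -1.451e-01 -4.000e-04] turn z -0.8153
```

```bash
python3 -m pendant '[{"delta_pos":[-0.0475,-0.0121,0],"dr":[0,0,0],"fingers":0.0},{"delta_pos":[-0.0475,-0.0121,0],"dr":[0,0,0],"fingers":0.0},{"delta_pos":[-0.0475,-0.0121,0],"dr":[0,0,0],"fingers":0.0},{"delta_pos":[-0.0475,-0.0121,0],"dr":[0,0,0],"fingers":0.0},{"delta_pos":[-0.0475,-0.0121,0],"dr":[0,0,0],"fingers":0.0},{"delta_pos":[-0.0475,-0.0121,0],"dr":[0,0,0],"fingers":0.0},{"delta_pos":[-0.0475,-0.0121,0],"dr":[0,0,0],"fingers":0.0},{"delta_pos":[-0.0475,-0.0121,0],"dr":[0,0,0],"fingers":0.0},{"delta_pos":[-0.0475,-0.0121,0],"dr":[0,0,0],"fingers":0.0},{"delta_pos":[-0.0475,-0.0121,0],"dr":[0,0,0],"fingers":0.0},{"delta_pos":[-0.0475,-0.0121,0],"dr":[0,0,0],"fingers":0.0},{"delta_pos":[-0.0475,-0.0121,0],"dr":[0,0,0],"fingers":0.0},{"delta_pos":[0,0,0],"dr":[0,0,-0.163],"fingers":0.0},{"delta_pos":[0,0,0],"dr":[0,0,-0.163],"fingers":0.0},{"delta_pos":[0,0,0],"dr":[0,0,-0.163],"fingers":0.0},{"delta_pos":[0,0,0],"dr":[0,0,-0.163],"fingers":0.0},{"delta_pos":[0,0,0],"dr":[0,0,-0.163],"fingers":0.0},{"delta_pos":[0,0,0],"dr":[0,0,0],"fingers":0.0},{"delta_pos":[0,0,0],"dr":[0,0,0],"fingers":0.0},{"delta_pos":[0,0,0],"dr":[0,0,0],"fingers":0.0}]'; python3 - <<'E'
from meas import *
from plan import *
for n in("scene","top"):
    im=get_image(n);W=cloud(im);cv2.imwrite(f"pics/{n}3.png",im["frame"])
    # held board: points in drawer coords
    w=W.reshape(-1,3);w=w[~np.isnan(w[:,0])];o=np.array([.829,-.138]);u=(w[:,:2]-o)@ex;v=(w[:,:2]-o)@ey;z=w[:,2]
    q=(z>.19)&(z<.30)&(u>-.33)&(u<-.11)&(v>-.15)&(v<-.10);print(n,q.sum(),"u",np.percentile(u[q],[1,99]).round(4),"v",np.percentile(v[q],[2,50,98]).round(4),"z",np.percentile(z[q],[1,99]).round(4))
    f=(z>.148)&(z<.165)&(abs(v)<.17)&(u>-.3)&(u<.2);print("cabfront",np.percentile(u[f],.5).round(4))
plan(slot(-.128,.097),171.15)
E
```

```text
clock: 15.12
ee_pos: [0.5929, -0.2292, 0.2705]
tcp_rot: [0.078, 0.997, 0.0, -0.0]
ft_force: [0.1, 0.5, -0.3]
finger_gap: 0.0127
grasp_force: 30.0
scene 841 u [-0.3034 -0.1311] v [-0.1406 -0.1212 -0.1099] z [0.1972 0.2991]
cabfront -0.115
top 27 u [-0.2421 -0.2134] v [-0.1458 -0.1219 -0.1126] z [0.2079 0.2997]
cabfront -0.1177
tcp [ 0.593  -0.2294  0.2709] yaw 171.08 tilt [-0.0002  0.0001] gap 0.0127 F [-0.2 -0.1 -1.5] t 15.225
shift [-0.0002 -0.0005  0.1739] turn z -0.0012
```

View pics/scene3.png

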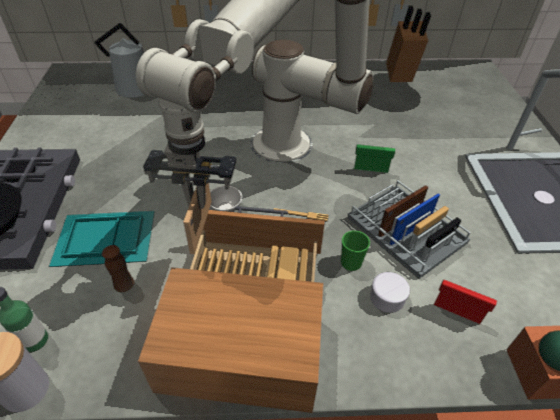

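The scene picture shows the light board held at (197,215) above the right-hand side of the drawer, clear of the front panel and the cabinet. Lowering.

```bash
python3 -m pendant '[{"delta_pos":[0,-0.0004,0.04],"dr":[0,0,0],"fingers":0.0},{"delta_pos":[0,0,0.04],"dr":[0,0,0],"fingers":0.0},{"delta_pos":[0,0,0.035],"dr":[0,0,0],"fingers":0.0},{"delta_pos":[0,0,0.015],"dr":[0,0,0],"fingers":0.0},{"delta_pos":[0,0,0.015],"dr":[0,0,0],"fingers":0.0},{"delta_pos":[0,0,0.012],"dr":[0,0,0],"fingers":0.0},{"delta_pos":[0,0,0.012],"dr":[0,0,0],"fingers":0.0},{"delta_pos":[0,0,0],"dr":[0,0,0],"fingers":0.0}]'
```

```text
clock: 16.23
ee_pos: [0.5925, -0.2295, 0.1012]
tcp_rot: [0.077, 0.997, 0.0, -0.001]
ft_force: [-0.5, -0.6, -1.8]
finger_gap: 0.0129
grasp_force: 30.0
```

```bash
python3 -m pendant '[{"delta_pos":[0,0,0.003],"dr":[0,0,0],"fingers":0.0},{"delta_pos":[0,0,0.003],"dr":[0,0,0],"fingers":0.0},{"delta_pos":[0,0,0],"dr":[0,0,0],"fingers":0.0}]'
```

```text
clock: 16.6
ee_pos: [0.5934, -0.23, 0.0966]
tcp_rot: [0.077, 0.997, -0.0, 0.0]
ft_force: [0.1, -0.2, -0.2]
finger_gap: 0.0124
grasp_force: 30.0
```

```bash
python3 -m pendant '[{"delta_pos":[0,0,0.002],"dr":[0,0,0],"fingers":0.0},{"delta_pos":[0,0,0],"dr":[0,0,0],"fingers":0.0}]'
```

```text
clock: 16.85
ee_pos: [0.5941, -0.2302, 0.0965]
tcp_rot: [0.077, 0.997, -0.0, 0.001]
ft_force: [-1.2, 2.0, 8.4]
finger_gap: 0.0127
grasp_force: 30.0
```

```bash
python3 -m pendant '[{"delta_pos":[0,0,0],"dr":[0,0,0],"fingers":0.27},{"delta_pos":[0,0,0],"dr":[0,0,0],"fingers":0.27},{"delta_pos":[0,0,0],"dr":[0,0,0],"fingers":0.27},{"delta_pos":[0,0,-0.03],"dr":[0,0,0],"fingers":0.27},{"delta_pos":[0,0,-0.06],"dr":[0,0,0],"fingers":0.28},{"delta_pos":[0,0,-0.06],"dr":[0,0,0],"fingers":0.28},{"delta_pos":[0,0,0],"dr":[0,0,0],"fingers":0.28},{"delta_pos":[0,0,0],"dr":[0,0,0],"fingers":0.28}]'; cat > look.py <<'E'
from meas import *
from plan import *
def look(top=True):
    for n in("scene","top")[:1+top]:
        im=get_image(n);W=cloud(im);print(n);clusters(im,W,(.3,.65,.2,.55),.095,.13,40)
        w=W.reshape(-1,3);w=w[~np.isnan(w[:,0])];o=np.array([.829,-.138]);u=(w[:,:2]-o)@ex;v=(w[:,:2]-o)@ey;z=w[:,2]
        for y in(-.128,-.084,-.04,.004,.062,.118):
            q=(z>.1)&(z<.145)&(u>-.312)&(u<-.119)&(abs(v-.001-y)<.02)
            if q.sum()>15: print("slot",y,q.sum(),"u",np.percentile(u[q],[1,99]).round(3),"v-y",(np.percentile(v[q],[3,50,97])-y-.001).round(4),"z",np.percentile(z[q],[50,97]).round(4))
E
python3 -c "
from look import *
look();plan([.4295,.340,.24],124.4)"
```

```text
clock: 17.85
ee_pos: [0.5927, -0.2296, 0.2434]
tcp_rot: [0.077, 0.997, 0.0, -0.0]
ft_force: [0.8, -0.5, -0.4]
finger_gap: 0.0261
grasp_force: 0.0
scene
407 [405. 201.] [430. 340.] [ 17. 178.] 124.1 z [0.098 0.118 0.123] bgr [28. 41. 65.]
338 [416. 209.] [464. 367.] [ 12. 178.] 124.4 z [0.098 0.115 0.122] bgr [102.  50.  28.]
311 [430. 219.] [499. 397.] [ 19. 130.] 124.7 z [0.097 0.111 0.115] bgr [ 95. 148. 181.]
325 [443. 231.] [544. 418.] [ 19. 134.] 124.8 z [0.097 0.111 0.115] bgr [28. 26. 26.]
slot -0.128 413 u [-0.305 -0.137] v-y [-0.0067  0.0028  0.0058] z [0.1298 0.1337]
top
223 [156. 189.] [540. 418.] [ 22. 130.] 125.3 z [0.098 0.11  0.115] bgr [32. 31. 31.]
221 [161. 202.] [494. 396.] [ 20. 129.] 124.8 z [0.099 0.111 0.116] bgr [ 87. 145. 179.]
212 [168. 211.] [461. 366.] [ 12. 174.] 124.3 z [0.098 0.117 0.123] bgr [130.  67.  37.]
264 [175. 221.] [427. 341.] [ 15. 176.] 124.2 z [0.098 0.118 0.124] bgr [39. 51. 75.]
tcp [ 0.592  -0.2292  0.2416] yaw 171.13 tilt [-0.0035  0.0022] gap 0.0258 F [-0.2  0.2 -1. ] t 17.95
shift [0.2483 0.5373 0.0034] turn z 0.8156
```

```bash
python3 -m pendant '[{"delta_pos":[0.0248,0.0537,0],"dr":[0,0,0],"fingers":0.28},{"delta_pos":[0.0248,0.0537,0],"dr":[0,0,0],"fingers":0.28},{"delta_pos":[0.0248,0.0537,0],"dr":[0,0,0],"fingers":0.28},{"delta_pos":[0.0248,0.0537,0],"dr":[0,0,0],"fingers":0.28},{"delta_pos":[0.0248,0.0537,0],"dr":[0,0,0],"fingers":0.28},{"delta_pos":[0.0248,0.0537,0],"dr":[0,0,0],"fingers":0.28},{"delta_pos":[0.0248,0.0537,0],"dr":[0,0,0],"fingers":0.28},{"delta_pos":[0.0248,0.0537,0],"dr":[0,0,0],"fingers":0.28},{"delta_pos":[0.0248,0.0537,0],"dr":[0,0,0],"fingers":0.28},{"delta_pos":[0.0248,0.0537,0],"dr":[0,0,0],"fingers":0.28},{"delta_pos":[0,0,0],"dr":[0,0,0.163],"fingers":0.28},{"delta_pos":[0,0,0],"dr":[0,0,0.163],"fingers":0.28},{"delta_pos":[0,0,0],"dr":[0,0,0.163],"fingers":0.28},{"delta_pos":[0,0,0],"dr":[0,0,0.163],"fingers":0.28},{"delta_pos":[0,0,0],"dr":[0,0,0.163],"fingers":0.28},{"delta_pos":[0,0,0],"dr":[0,0,0],"fingers":0.28},{"delta_pos":[0,0,0],"dr":[0,0,0],"fingers":0.28}]'; python3 -c "
from look import *
look(False);plan([.4285,.340,.086],124.4)"
```

```text
clock: 20.08
ee_pos: [0.4303, 0.3388, 0.2431]
tcp_rot: [0.465, 0.885, -0.001, -0.001]
ft_force: [-0.4, -0.9, -0.5]
finger_gap: 0.0256
grasp_force: 0.0
scene
408 [405. 201.] [430. 339.] [ 17. 177.] 124.4 z [0.097 0.117 0.123] bgr [28. 39. 64.]
336 [416. 209.] [465. 366.] [ 11. 179.] 124.6 z [0.097 0.115 0.123] bgr [97. 48. 26.]
307 [430. 218.] [498. 396.] [ 20. 130.] 125.1 z [0.098 0.111 0.115] bgr [ 83. 130. 161.]
322 [443. 231.] [543. 419.] [ 20. 131.] 124.7 z [0.097 0.111 0.115] bgr [25. 24. 23.]
slot -0.128 414 u [-0.306 -0.138] v-y [-0.007   0.0027  0.0058] z [0.1298 0.1344]
tcp [0.4304 0.3389 0.2434] yaw 124.56 tilt [-0.0012 -0.0006] gap 0.0257 F [-0.4 -0.5 -0.1] t 20.125
shift [ 0.002  -0.0007  0.1574] turn z 0.0027
```

```bash
python3 -m pendant '[{"delta_pos":[0.002,-0.0007,0.05],"dr":[0,0,0],"fingers":0.28},{"delta_pos":[0,0,0.05],"dr":[0,0,0],"fingers":0.28},{"delta_pos":[0,0,0.027],"dr":[0,0,0],"fingers":0.28},{"delta_pos":[0,0,0.015],"dr":[0,0,0],"fingers":0.28},{"delta_pos":[0,0,0.015],"dr":[0,0,0],"fingers":0.28},{"delta_pos":[0,0,0],"dr":[0,0,0],"fingers":0.0},{"delta_pos":[0,0,0],"dr":[0,0,0],"fingers":0.0},{"delta_pos":[0,0,0],"dr":[0,0,0],"fingers":0.0}]'; python3 -m pendant '[{"delta_pos":[0,0,-0.03],"dr":[0,0,0],"fingers":0.0},{"delta_pos":[0,0,-0.05],"dr":[0,0,0],"fingers":0.0},{"delta_pos":[0,0,-0.05],"dr":[0,0,0],"fingers":0.0},{"delta_pos":[0,0,-0.055],"dr":[0,0,0],"fingers":0.0},{"delta_pos":[0,0,0],"dr":[0,0,0],"fingers":0.0},{"delta_pos":[0,0,0],"dr":[0,0,0],"fingers":0.0}]'; python3 -c "
from plan import *
plan(slot(-.084,.271),171.15)"
```

```text
clock: 21.12
ee_pos: [0.4295, 0.3405, 0.0879]
tcp_rot: [0.466, 0.885, 0.001, 0.0]
ft_force: [0.9, 0.7, -0.8]
finger_gap: 0.0129
grasp_force: 30.0
clock: 21.88
ee_pos: [0.4287, 0.3401, 0.2714]
tcp_rot: [0.466, 0.885, -0.0, -0.0]
ft_force: [0.4, -0.9, -1.7]
finger_gap: 0.0125
grasp_force: 30.0
tcp [0.4287 0.3401 0.2714] yaw 124.44 tilt [-0.0008 -0.0004] gap 0.0125 F [ 0.4 -0.9 -1.7] t 21.875
shift [-5.310e-01 -1.566e-01  5.000e-04] turn z -0.8153
```

```bash
python3 -m pendant '[{"delta_pos":[-0.0483,-0.0142,0],"dr":[0,0,0],"fingers":0.0},{"delta_pos":[-0.0483,-0.0142,0],"dr":[0,0,0],"fingers":0.0},{"delta_pos":[-0.0483,-0.0142,0],"dr":[0,0,0],"fingers":0.0},{"delta_pos":[-0.0483,-0.0142,0],"dr":[0,0,0],"fingers":0.0},{"delta_pos":[-0.0483,-0.0142,0],"dr":[0,0,0],"fingers":0.0},{"delta_pos":[-0.0483,-0.0142,0],"dr":[0,0,0],"fingers":0.0},{"delta_pos":[-0.0483,-0.0142,0],"dr":[0,0,0],"fingers":0.0},{"delta_pos":[-0.0483,-0.0142,0],"dr":[0,0,0],"fingers":0.0},{"delta_pos":[-0.0483,-0.0142,0],"dr":[0,0,0],"fingers":0.0},{"delta_pos":[-0.0483,-0.0142,0],"dr":[0,0,0],"fingers":0.0},{"delta_pos":[-0.048,-0.0146,0],"dr":[0,0,0],"fingers":0.0},{"delta_pos":[0,0,0],"dr":[0,0,-0.163],"fingers":0.0},{"delta_pos":[0,0,0],"dr":[0,0,-0.163],"fingers":0.0},{"delta_pos":[0,0,0],"dr":[0,0,-0.163],"fingers":0.0},{"delta_pos":[0,0,0],"dr":[0,0,-0.163],"fingers":0.0},{"delta_pos":[0,0,0],"dr":[0,0,-0.163],"fingers":0.0},{"delta_pos":[0,0,0],"dr":[0,0,0],"fingers":0.0},{"delta_pos":[0,0,0],"dr":[0,0,0],"fingers":0.0},{"delta_pos":[0,0,0],"dr":[0,0,0],"fingers":0.0}]'; python3 -c "
from plan import *
plan(slot(-.084,.098),171.15)"
```

```text
clock: 24.25
ee_pos: [0.6, -0.1861, 0.2716]
tcp_rot: [0.078, 0.997, 0.0, -0.0]
ft_force: [0.2, 0.4, -2.0]
finger_gap: 0.0129
grasp_force: 30.0
tcp [ 0.6    -0.1861  0.2716] yaw 171.05 tilt [-0.0008  0.0004] gap 0.0129 F [ 0.2  0.4 -2. ] t 24.25
shift [-0.     -0.0004  0.1736] turn z -0.0018
```

```bash
python3 -m pendant '[{"delta_pos":[0,-0.0004,0.04],"dr":[0,0,0],"fingers":0.0},{"delta_pos":[0,0,0.04],"dr":[0,0,0],"fingers":0.0},{"delta_pos":[0,0,0.035],"dr":[0,0,0],"fingers":0.0},{"delta_pos":[0,0,0.015],"dr":[0,0,0],"fingers":0.0},{"delta_pos":[0,0,0.015],"dr":[0,0,0],"fingers":0.0},{"delta_pos":[0,0,0.012],"dr":[0,0,0],"fingers":0.0},{"delta_pos":[0,0,0.012],"dr":[0,0,0],"fingers":0.0},{"delta_pos":[0,0,0.003],"dr":[0,0,0],"fingers":0.0},{"delta_pos":[0,0,0.002],"dr":[0,0,0],"fingers":0.0},{"delta_pos":[0,0,0.002],"dr":[0,0,0],"fingers":0.0},{"delta_pos":[0,0,0],"dr":[0,0,0],"fingers":0.0}]'
```

```text
clock: 25.62
ee_pos: [0.6008, -0.1869, 0.0976]
tcp_rot: [0.077, 0.997, -0.0, 0.001]
ft_force: [-0.1, 0.8, 4.3]
finger_gap: 0.0133
grasp_force: 30.0
```

Contact at the expected height. Release, then go to the blue board.

```bash
python3 -m pendant '[{"delta_pos":[0,0,0.001],"dr":[0,0,0],"fingers":0.0},{"delta_pos":[0,0,0],"dr":[0,0,0],"fingers":0.27},{"delta_pos":[0,0,0],"dr":[0,0,0],"fingers":0.27},{"delta_pos":[0,0,0],"dr":[0,0,0],"fingers":0.27},{"delta_pos":[0,0,-0.03],"dr":[0,0,0],"fingers":0.27},{"delta_pos":[0,0,-0.06],"dr":[0,0,0],"fingers":0.28},{"delta_pos":[0,0,-0.06],"dr":[0,0,0],"fingers":0.28},{"delta_pos":[0,0,0],"dr":[0,0,0],"fingers":0.28},{"delta_pos":[0,0,0],"dr":[0,0,0],"fingers":0.28}]'; python3 -c "
from look import *
look();plan([.4625,.3665,.24],124.5)"
```

```text
clock: 26.75
ee_pos: [0.5998, -0.1865, 0.2444]
tcp_rot: [0.077, 0.997, 0.0, -0.0]
ft_force: [0.6, -0.5, 0.0]
finger_gap: 0.0258
grasp_force: 0.0
scene
345 [416. 209.] [464. 367.] [ 12. 179.] 125.2 z [0.097 0.115 0.123] bgr [101.  52.  28.]
306 [430. 218.] [499. 395.] [ 20. 129.] 124.3 z [0.097 0.111 0.115] bgr [ 96. 146. 181.]
315 [443. 230.] [544. 418.] [ 19. 132.] 124.9 z [0.099 0.112 0.115] bgr [29. 27. 27.]
slot -0.128 409 u [-0.304 -0.138] v-y [-0.0068  0.0029  0.0057] z [0.1295 0.1336]
slot -0.084 391 u [-0.311 -0.138] v-y [-0.0072  0.0022  0.0056] z [0.1301 0.1341]
top
225 [157. 189.] [540. 417.] [ 21. 128.] 125.7 z [0.098 0.111 0.115] bgr [33. 32. 32.]
225 [161. 202.] [494. 397.] [ 21. 129.] 124.6 z [0.098 0.111 0.116] bgr [ 86. 144. 177.]
212 [169. 211.] [460. 366.] [ 11. 175.] 124.1 z [0.097 0.117 0.123] bgr [128.  70.  38.]
slot -0.128 43 u [-0.273 -0.194] v-y [-0.0077 -0.0013  0.0048] z [0.1291 0.1319]
slot -0.084 25 u [-0.212 -0.187] v-y [-0.0077 -0.0034  0.0041] z [0.1289 0.1336]
tcp [ 0.5991 -0.1861  0.2427] yaw 171.13 tilt [-0.0035  0.0019] gap 0.0259 F [-0.1 -0.1  0.8] t 26.85
shift [0.2202 0.5249 0.0042] turn z 0.8138
```

```bash
python3 -m pendant '[{"delta_pos":[0.022,0.0525,0],"dr":[0,0,0],"fingers":0.28},{"delta_pos":[0.022,0.0525,0],"dr":[0,0,0],"fingers":0.28},{"delta_pos":[0.022,0.0525,0],"dr":[0,0,0],"fingers":0.28},{"delta_pos":[0.022,0.0525,0],"dr":[0,0,0],"fingers":0.28},{"delta_pos":[0.022,0.0525,0],"dr":[0,0,0],"fingers":0.28},{"delta_pos":[0.022,0.0525,0],"dr":[0,0,0],"fingers":0.28},{"delta_pos":[0.022,0.0525,0],"dr":[0,0,0],"fingers":0.28},{"delta_pos":[0.022,0.0525,0],"dr":[0,0,0],"fingers":0.28},{"delta_pos":[0.022,0.0525,0],"dr":[0,0,0],"fingers":0.28},{"delta_pos":[0.022,0.0525,0],"dr":[0,0,0],"fingers":0.28},{"delta_pos":[0,0,0],"dr":[0,0,0.163],"fingers":0.28},{"delta_pos":[0,0,0],"dr":[0,0,0.163],"fingers":0.28},{"delta_pos":[0,0,0],"dr":[0,0,0.163],"fingers":0.28},{"delta_pos":[0,0,0],"dr":[0,0,0.163],"fingers":0.28},{"delta_pos":[0,0,0],"dr":[0,0,0.163],"fingers":0.28},{"delta_pos":[0,0,0],"dr":[0,0,0],"fingers":0.28},{"delta_pos":[0,0,0],"dr":[0,0,0],"fingers":0.28}]'; python3 -c "
from look import *
look(False);plan([.4625,.3665,.086],124.5)"
```

```text
clock: 28.98
ee_pos: [0.4632, 0.3658, 0.2441]
tcp_rot: [0.465, 0.885, -0.001, -0.001]
ft_force: [-0.3, -0.1, 0.5]
finger_gap: 0.0257
grasp_force: 0.0
scene
339 [416. 209.] [464. 366.] [ 11. 181.] 124.3 z [0.097 0.115 0.123] bgr [100.  52.  27.]
301 [430. 218.] [497. 396.] [ 20. 132.] 124.4 z [0.098 0.111 0.115] bgr [ 84. 130. 162.]
320 [443. 230.] [543. 418.] [ 20. 130.] 124.3 z [0.098 0.111 0.115] bgr [25. 24. 24.]
slot -0.128 415 u [-0.311 -0.138] v-y [-0.0068  0.0028  0.0059] z [0.1297 0.1339]
slot -0.084 388 u [-0.311 -0.139] v-y [-0.0073  0.0022  0.0054] z [0.1299 0.134 ]
tcp [0.4634 0.3659 0.2444] yaw 124.56 tilt [-0.0012 -0.0006] gap 0.0258 F [-0.2  0.6  0.3] t 29.025
shift [ 0.001  -0.0002  0.1584] turn z 0.001
```

```bash
python3 -m pendant '[{"delta_pos":[0.001,0,0.05],"dr":[0,0,0],"fingers":0.28},{"delta_pos":[0,0,0.05],"dr":[0,0,0],"fingers":0.28},{"delta_pos":[0,0,0.028],"dr":[0,0,0],"fingers":0.28},{"delta_pos":[0,0,0.015],"dr":[0,0,0],"fingers":0.28},{"delta_pos":[0,0,0.015],"dr":[0,0,0],"fingers":0.28},{"delta_pos":[0,0,0],"dr":[0,0,0],"fingers":0.0},{"delta_pos":[0,0,0],"dr":[0,0,0],"fingers":0.0},{"delta_pos":[0,0,0],"dr":[0,0,0],"fingers":0.0}]'; python3 -m pendant '[{"delta_pos":[0,0,-0.03],"dr":[0,0,0],"fingers":0.0},{"delta_pos":[0,0,-0.05],"dr":[0,0,0],"fingers":0.0},{"delta_pos":[0,0,-0.05],"dr":[0,0,0],"fingers":0.0},{"delta_pos":[0,0,-0.055],"dr":[0,0,0],"fingers":0.0},{"delta_pos":[0,0,0],"dr":[0,0,0],"fingers":0.0},{"delta_pos":[0,0,0],"dr":[0,0,0],"fingers":0.0}]'; python3 -c "
from plan import *
plan(slot(.004,.271),171.15)"
```

```text
clock: 30.02
ee_pos: [0.4637, 0.3672, 0.0881]
tcp_rot: [0.466, 0.885, 0.001, 0.001]
ft_force: [0.8, -0.7, -0.4]
finger_gap: 0.0088
grasp_force: 30.0
clock: 30.78
ee_pos: [0.4627, 0.3666, 0.2713]
tcp_rot: [0.466, 0.885, -0.0, -0.0]
ft_force: [0.2, 0.6, -3.1]
finger_gap: 0.0089
grasp_force: 30.0
tcp [0.4627 0.3666 0.2713] yaw 124.44 tilt [-0.0009 -0.0005] gap 0.0089 F [ 0.2  0.6 -3.1] t 30.775
shift [-4.696e-01 -1.394e-01  4.000e-04] turn z -0.8153
```

```bash
python3 -m pendant '[{"delta_pos":[-0.047,-0.0139,0],"dr":[0,0,0],"fingers":0.0},{"delta_pos":[-0.047,-0.0139,0],"dr":[0,0,0],"fingers":0.0},{"delta_pos":[-0.047,-0.0139,0],"dr":[0,0,0],"fingers":0.0},{"delta_pos":[-0.047,-0.0139,0],"dr":[0,0,0],"fingers":0.0},{"delta_pos":[-0.047,-0.0139,0],"dr":[0,0,0],"fingers":0.0},{"delta_pos":[-0.047,-0.0139,0],"dr":[0,0,0],"fingers":0.0},{"delta_pos":[-0.047,-0.0139,0],"dr":[0,0,0],"fingers":0.0},{"delta_pos":[-0.047,-0.0139,0],"dr":[0,0,0],"fingers":0.0},{"delta_pos":[-0.047,-0.0139,0],"dr":[0,0,0],"fingers":0.0},{"delta_pos":[-0.0466,-0.0143,0],"dr":[0,0,0],"fingers":0.0},{"delta_pos":[0,0,0],"dr":[0,0,-0.163],"fingers":0.0},{"delta_pos":[0,0,0],"dr":[0,0,-0.163],"fingers":0.0},{"delta_pos":[0,0,0],"dr":[0,0,-0.163],"fingers":0.0},{"delta_pos":[0,0,0],"dr":[0,0,-0.163],"fingers":0.0},{"delta_pos":[0,0,0],"dr":[0,0,-0.163],"fingers":0.0},{"delta_pos":[0,0,0],"dr":[0,0,0],"fingers":0.0},{"delta_pos":[0,0,0],"dr":[0,0,0],"fingers":0.0},{"delta_pos":[0,0,0],"dr":[0,0,0],"fingers":0.0}]'; python3 -c "
from plan import *
plan(slot(.004,.098),171.15)"
```

```text
clock: 33.02
ee_pos: [0.6134, -0.0992, 0.2715]
tcp_rot: [0.078, 0.997, 0.0, -0.0]
ft_force: [0.7, 0.5, -1.4]
finger_gap: 0.009
grasp_force: 30.0
tcp [ 0.6134 -0.0992  0.2715] yaw 171.05 tilt [-0.0009  0.0004] gap 0.009 F [ 0.7  0.5 -1.4] t 33.025
shift [-1.000e-04 -3.000e-04  1.735e-01] turn z -0.0018
```

```bash
python3 -m pendant '[{"delta_pos":[0,-0.0003,0.04],"dr":[0,0,0],"fingers":0.0},{"delta_pos":[0,0,0.04],"dr":[0,0,0],"fingers":0.0},{"delta_pos":[0,0,0.035],"dr":[0,0,0],"fingers":0.0},{"delta_pos":[0,0,0.015],"dr":[0,0,0],"fingers":0.0},{"delta_pos":[0,0,0.015],"dr":[0,0,0],"fingers":0.0},{"delta_pos":[0,0,0.012],"dr":[0,0,0],"fingers":0.0},{"delta_pos":[0,0,0.012],"dr":[0,0,0],"fingers":0.0},{"delta_pos":[0,0,0.003],"dr":[0,0,0],"fingers":0.0},{"delta_pos":[0,0,0.002],"dr":[0,0,0],"fingers":0.0},{"delta_pos":[0,0,0.0025],"dr":[0,0,0],"fingers":0.0},{"delta_pos":[0,0,0],"dr":[0,0,0],"fingers":0.0}]'
```

```text
clock: 34.4
ee_pos: [0.615, -0.1, 0.0981]
tcp_rot: [0.077, 0.997, -0.0, 0.002]
ft_force: [-1.0, 0.8, 5.6]
finger_gap: 0.0084
grasp_force: 30.0
```

```bash
python3 -m pendant '[{"delta_pos":[0,0,0.001],"dr":[0,0,0],"fingers":0.0},{"delta_pos":[0,0,0],"dr":[0,0,0],"fingers":0.27},{"delta_pos":[0,0,0],"dr":[0,0,0],"fingers":0.27},{"delta_pos":[0,0,0],"dr":[0,0,0],"fingers":0.27},{"delta_pos":[0,0,-0.03],"dr":[0,0,0],"fingers":0.27},{"delta_pos":[0,0,-0.06],"dr":[0,0,0],"fingers":0.33},{"delta_pos":[0,0,-0.06],"dr":[0,0,0],"fingers":0.33},{"delta_pos":[0,0,0],"dr":[0,0,0],"fingers":0.33},{"delta_pos":[0,0,0],"dr":[0,0,0],"fingers":0.33}]'; python3 -c "
from look import *
look();plan([.4965,.3965,.24],124.6)"
```

```text
clock: 35.52
ee_pos: [0.6133, -0.0995, 0.2439]
tcp_rot: [0.077, 0.997, 0.0, -0.0]
ft_force: [0.2, 0.5, -1.7]
finger_gap: 0.0304
grasp_force: 0.0
scene
303 [430. 218.] [499. 395.] [ 18. 131.] 124.7 z [0.098 0.111 0.115] bgr [ 95. 149. 184.]
317 [442. 230.] [543. 417.] [ 20. 132.] 125.0 z [0.098 0.111 0.115] bgr [28. 26. 26.]
slot -0.128 430 u [-0.312 -0.138] v-y [-0.007   0.003   0.0064] z [0.1297 0.1341]
slot -0.084 408 u [-0.312 -0.139] v-y [-0.0075  0.0022  0.0065] z [0.1298 0.1344]
slot -0.04 36 u [-0.312 -0.309] v-y [-0.0171  0.0047  0.017 ] z [0.1196 0.1382]
slot 0.004 285 u [-0.312 -0.139] v-y [-0.0112  0.0004  0.0077] z [0.1297 0.1342]
slot 0.062 23 u [-0.312 -0.309] v-y [-0.0176  0.002   0.016 ] z [0.1245 0.1385]
slot 0.118 36 u [-0.312 -0.31 ] v-y [-0.0158  0.0011  0.0194] z [0.1203 0.1416]
top
229 [157. 189.] [540. 417.] [ 20. 129.] 125.0 z [0.097 0.11  0.116] bgr [33. 32. 32.]
224 [161. 202.] [494. 397.] [ 21. 129.] 124.9 z [0.098 0.11  0.116] bgr [ 88. 146. 181.]
slot -0.128 222 u [-0.306 -0.132] v-y [-0.0078 -0.0007  0.0047] z [0.1294 0.1339]
slot -0.084 143 u [-0.307 -0.188] v-y [-0.0081 -0.0011  0.0044] z [0.1293 0.1339]
slot 0.004 27 u [-0.222 -0.178] v-y [-0.0061 -0.0019  0.0019] z [0.1303 0.1326]
tcp [ 0.6126 -0.0992  0.2422] yaw 171.13 tilt [-0.0037  0.0014] gap 0.0302 F [ 0.6 -0.6 -0.6] t 35.625
shift [0.1911 0.4719 0.0033] turn z 0.8121
```

```bash
python3 -m pendant '[{"delta_pos":[0.0212,0.0524,0],"dr":[0,0,0],"fingers":0.33},{"delta_pos":[0.0212,0.0524,0],"dr":[0,0,0],"fingers":0.33},{"delta_pos":[0.0212,0.0524,0],"dr":[0,0,0],"fingers":0.33},{"delta_pos":[0.0212,0.0524,0],"dr":[0,0,0],"fingers":0.33},{"delta_pos":[0.0212,0.0524,0],"dr":[0,0,0],"fingers":0.33},{"delta_pos":[0.0212,0.0524,0],"dr":[0,0,0],"fingers":0.33},{"delta_pos":[0.0212,0.0524,0],"dr":[0,0,0],"fingers":0.33},{"delta_pos":[0.0212,0.0524,0],"dr":[0,0,0],"fingers":0.33},{"delta_pos":[0.0212,0.0524,0],"dr":[0,0,0],"fingers":0.33},{"delta_pos":[0,0,0],"dr":[0,0,0.1624],"fingers":0.33},{"delta_pos":[0,0,0],"dr":[0,0,0.1624],"fingers":0.33},{"delta_pos":[0,0,0],"dr":[0,0,0.1624],"fingers":0.33},{"delta_pos":[0,0,0],"dr":[0,0,0.1624],"fingers":0.33},{"delta_pos":[0,0,0],"dr":[0,0,0.1624],"fingers":0.33},{"delta_pos":[0,0,0],"dr":[0,0,0],"fingers":0.33},{"delta_pos":[0,0,0],"dr":[0,0,0],"fingers":0.33}]'; python3 -c "
from look import *
look(False);plan([.4965,.3965,.081],124.6)"
```

```text
clock: 37.62
ee_pos: [0.4974, 0.3956, 0.2435]
tcp_rot: [0.464, 0.886, -0.001, -0.001]
ft_force: [0.1, 0.1, -0.7]
finger_gap: 0.0301
grasp_force: 0.0
scene
304 [430. 218.] [498. 397.] [ 19. 132.] 124.5 z [0.097 0.111 0.115] bgr [ 85. 130. 162.]
318 [443. 230.] [542. 418.] [ 21. 132.] 125.8 z [0.098 0.111 0.115] bgr [26. 24. 24.]
slot -0.128 434 u [-0.312 -0.138] v-y [-0.009   0.0029  0.0059] z [0.1296 0.1345]
slot -0.084 410 u [-0.312 -0.138] v-y [-0.0075  0.0023  0.0091] z [0.1297 0.1341]
slot -0.04 29 u [-0.312 -0.31 ] v-y [-0.0155  0.0018  0.0185] z [0.1191 0.1414]
slot 0.004 293 u [-0.312 -0.139] v-y [-0.0112  0.0005  0.0132] z [0.1298 0.1372]
slot 0.062 41 u [-0.312 -0.31 ] v-y [-0.015   0.004   0.0181] z [0.1173 0.1438]
slot 0.118 37 u [-0.312 -0.31 ] v-y [-0.0192 -0.0025  0.016 ] z [0.1213 0.1442]
tcp [0.4975 0.3956 0.2438] yaw 124.72 tilt [-0.0012 -0.0006] gap 0.0305 F [ 0.4  0.4 -0.1] t 37.675
shift [ 1.300e-03 -1.000e-04  1.628e-01] turn z 0.0022
```

```bash
python3 -m pendant '[{"delta_pos":[0.0013,0,0.05],"dr":[0,0,0],"fingers":0.33},{"delta_pos":[0,0,0.05],"dr":[0,0,0],"fingers":0.33},{"delta_pos":[0,0,0.03],"dr":[0,0,0],"fingers":0.33},{"delta_pos":[0,0,0.016],"dr":[0,0,0],"fingers":0.33},{"delta_pos":[0,0,0.016],"dr":[0,0,0],"fingers":0.33},{"delta_pos":[0,0,0],"dr":[0,0,0],"fingers":0.0},{"delta_pos":[0,0,0],"dr":[0,0,0],"fingers":0.0},{"delta_pos":[0,0,0],"dr":[0,0,0],"fingers":0.0}]'; python3 -m pendant '[{"delta_pos":[0,0,-0.03],"dr":[0,0,0],"fingers":0.0},{"delta_pos":[0,0,-0.05],"dr":[0,0,0],"fingers":0.0},{"delta_pos":[0,0,-0.05],"dr":[0,0,0],"fingers":0.0},{"delta_pos":[0,0,-0.055],"dr":[0,0,0],"fingers":0.0},{"delta_pos":[0,0,0],"dr":[0,0,0],"fingers":0.0},{"delta_pos":[0,0,0],"dr":[0,0,0],"fingers":0.0}]'; python3 -c "
from plan import *
plan(slot(.062,.266),171.15)"
```

```text
clock: 38.67
ee_pos: [0.4976, 0.3971, 0.0835]
tcp_rot: [0.465, 0.885, 0.001, 0.0]
ft_force: [0.9, -0.3, -1.7]
finger_gap: 0.0179
grasp_force: 30.0
clock: 39.42
ee_pos: [0.4967, 0.3967, 0.2669]
tcp_rot: [0.465, 0.885, -0.0, -0.0]
ft_force: [0.2, -0.0, -3.0]
finger_gap: 0.0177
grasp_force: 30.0
tcp [0.4967 0.3967 0.2669] yaw 124.61 tilt [-0.0008 -0.0004] gap 0.0177 F [ 0.2 -0.  -3. ] t 39.425
shift [-0.4325 -0.1459  0.001 ] turn z -0.8123
```

```bash
python3 -m pendant '[{"delta_pos":[-0.048,-0.0162,0],"dr":[0,0,0],"fingers":0.0},{"delta_pos":[-0.048,-0.0162,0],"dr":[0,0,0],"fingers":0.0},{"delta_pos":[-0.048,-0.0162,0],"dr":[0,0,0],"fingers":0.0},{"delta_pos":[-0.048,-0.0162,0],"dr":[0,0,0],"fingers":0.0},{"delta_pos":[-0.048,-0.0162,0],"dr":[0,0,0],"fingers":0.0},{"delta_pos":[-0.048,-0.0162,0],"dr":[0,0,0],"fingers":0.0},{"delta_pos":[-0.048,-0.0162,0],"dr":[0,0,0],"fingers":0.0},{"delta_pos":[-0.048,-0.0162,0],"dr":[0,0,0],"fingers":0.0},{"delta_pos":[-0.0485,-0.0163,0.001],"dr":[0,0,0],"fingers":0.0},{"delta_pos":[0,0,0],"dr":[0,0,-0.1625],"fingers":0.0},{"delta_pos":[0,0,0],"dr":[0,0,-0.1625],"fingers":0.0},{"delta_pos":[0,0,0],"dr":[0,0,-0.1625],"fingers":0.0},{"delta_pos":[0,0,0],"dr":[0,0,-0.1625],"fingers":0.0},{"delta_pos":[0,0,0],"dr":[0,0,-0.1625],"fingers":0.0},{"delta_pos":[0,0,0],"dr":[0,0,0],"fingers":0.0},{"delta_pos":[0,0,0],"dr":[0,0,0],"fingers":0.0},{"delta_pos":[0,0,0],"dr":[0,0,0],"fingers":0.0}]'; python3 -c "
from plan import *
plan(slot(.062,.0935),171.15)"
```

```text
clock: 41.55
ee_pos: [0.6224, -0.0419, 0.2661]
tcp_rot: [0.078, 0.997, 0.0, -0.0]
ft_force: [0.5, -0.4, -1.0]
finger_gap: 0.0175
grasp_force: 30.0
tcp [ 0.6224 -0.0419  0.2661] yaw 171.08 tilt [-0.0009  0.0003] gap 0.0175 F [ 0.5 -0.4 -1. ] t 41.55
shift [-1.000e-04 -3.000e-04  1.726e-01] turn z -0.0013
```

```bash
python3 -m pendant '[{"delta_pos":[0,-0.0003,0.04],"dr":[0,0,0],"fingers":0.0},{"delta_pos":[0,0,0.04],"dr":[0,0,0],"fingers":0.0},{"delta_pos":[0,0,0.025],"dr":[0,0,0],"fingers":0.0},{"delta_pos":[0,0,0.008],"dr":[0,0,0],"fingers":0.0},{"delta_pos":[0,0,0.006],"dr":[0,0,0],"fingers":0.0},{"delta_pos":[0,0,0.006],"dr":[0,0,0],"fingers":0.0},{"delta_pos":[0,0,0],"dr":[0,0,0],"fingers":0.0}]'
```

```text
clock: 42.42
ee_pos: [0.6227, -0.0423, 0.1419]
tcp_rot: [0.077, 0.997, -0.0, 0.0]
ft_force: [0.1, -0.1, -2.1]
finger_gap: 0.0176
grasp_force: 30.0
```

Inside the groove with no resistance. Pushing down.

```bash
python3 -m pendant '[{"delta_pos":[0,0,0.012],"dr":[0,0,0],"fingers":0.0},{"delta_pos":[0,0,0.012],"dr":[0,0,0],"fingers":0.0},{"delta_pos":[0,0,0.012],"dr":[0,0,0],"fingers":0.0},{"delta_pos":[0,0,0.008],"dr":[0,0,0],"fingers":0.0},{"delta_pos":[0,0,0.004],"dr":[0,0,0],"fingers":0.0},{"delta_pos":[0,0,0.0025],"dr":[0,0,0],"fingers":0.0},{"delta_pos":[0,0,0],"dr":[0,0,0],"fingers":0.0}]'
```

```text
clock: 43.3
ee_pos: [0.6238, -0.0424, 0.093]
tcp_rot: [0.077, 0.997, -0.0, 0.001]
ft_force: [-0.8, 0.0, 5.2]
finger_gap: 0.0178
grasp_force: 30.0
```

```bash
python3 -m pendant '[{"delta_pos":[0,0,0.001],"dr":[0,0,0],"fingers":0.0},{"delta_pos":[0,0,0],"dr":[0,0,0],"fingers":0.33},{"delta_pos":[0,0,0],"dr":[0,0,0],"fingers":0.33},{"delta_pos":[0,0,0],"dr":[0,0,0],"fingers":0.33},{"delta_pos":[0,0,-0.03],"dr":[0,0,0],"fingers":0.33},{"delta_pos":[0,0,-0.06],"dr":[0,0,0],"fingers":0.33},{"delta_pos":[0,0,-0.06],"dr":[0,0,0],"fingers":0.33},{"delta_pos":[0,0,0],"dr":[0,0,0],"fingers":0.33},{"delta_pos":[0,0,0],"dr":[0,0,0],"fingers":0.33}]'; python3 -c "
from look import *
look();plan([.5415,.418,.24],125)"
```

```text
clock: 44.42
ee_pos: [0.6223, -0.0422, 0.2394]
tcp_rot: [0.077, 0.997, 0.0, -0.0]
ft_force: [0.3, -0.5, -0.9]
finger_gap: 0.0303
grasp_force: 0.0
scene
319 [460. 235.] [560. 460.] [ 19. 130.] 123.7 z [0.097 0.111 0.115] bgr [32. 30. 30.]
slot -0.128 489 u [-0.312 -0.139] v-y [-0.0153  0.0029  0.0147] z [0.1293 0.1379]
slot -0.084 473 u [-0.312 -0.139] v-y [-0.0152  0.0024  0.0157] z [0.1296 0.1376]
slot -0.04 119 u [-0.312 -0.308] v-y [-0.0182 -0.0001  0.0193] z [0.1233 0.1425]
slot 0.004 354 u [-0.312 -0.14 ] v-y [-0.0167  0.0004  0.0133] z [0.1297 0.1389]
slot 0.062 436 u [-0.312 -0.154] v-y [-0.0147 -0.001   0.0127] z [0.1219 0.1355]
slot 0.118 125 u [-0.312 -0.307] v-y [-0.0192  0.0004  0.0188] z [0.1207 0.1425]
top
228 [145. 184.] [557. 460.] [ 20. 129.] 124.5 z [0.097 0.111 0.116] bgr [30. 28. 28.]
slot -0.128 222 u [-0.304 -0.131] v-y [-0.0081 -0.0008  0.0048] z [0.1287 0.1342]
slot -0.084 208 u [-0.305 -0.131] v-y [-0.0083 -0.0013  0.0044] z [0.1292 0.1343]
slot 0.004 105 u [-0.305 -0.136] v-y [-0.0063 -0.0022  0.0021] z [0.1297 0.1344]
slot 0.062 58 u [-0.222 -0.174] v-y [-0.0107 -0.003   0.0061] z [0.1211 0.1257]
tcp [ 0.6215 -0.042   0.2377] yaw 171.16 tilt [-0.0039  0.001 ] gap 0.0304 F [-0.7  0.2  0.7] t 44.525
shift [ 0.1497  0.4423 -0.0015] turn z 0.8056
```

The drainer was knocked aside: the black scraper is now at (0.5585, 0.460) with heading 124.1°. I re-plan and check the drawer position.

```bash
python3 - <<'E'
from look import *
for n in("scene","top"):
    im=get_image(n);w=cloud(im).reshape(-1,3);w=w[~np.isnan(w[:,0])];o=np.array([.829,-.138]);u=(w[:,:2]-o)@ex;v=(w[:,:2]-o)@ey;z=w[:,2]
    q=(z>.138)&(z<.147)&(u<-.28)&(u>-.4)&(abs(v)<.17);print(n,"panel u",np.percentile(u[q],[2,98]).round(4))
plan([.5585,.460,.24],124.1)
E
```

```text
scene panel u [-0.3254 -0.3087]
top panel u [-0.327  -0.3126]
tcp [ 0.6216 -0.042   0.2379] yaw 171.16 tilt [-0.0036  0.001 ] gap 0.0301 F [-0.2  0.6 -0.3] t 44.625
shift [ 0.1395  0.4864 -0.0014] turn z 0.8213
```

```bash
python3 -m pendant '[{"delta_pos":[0.0155,0.054,0],"dr":[0,0,0],"fingers":0.33},{"delta_pos":[0.0155,0.054,0],"dr":[0,0,0],"fingers":0.33},{"delta_pos":[0.0155,0.054,0],"dr":[0,0,0],"fingers":0.33},{"delta_pos":[0.0155,0.054,0],"dr":[0,0,0],"fingers":0.33},{"delta_pos":[0.0155,0.054,0],"dr":[0,0,0],"fingers":0.33},{"delta_pos":[0.0155,0.054,0],"dr":[0,0,0],"fingers":0.33},{"delta_pos":[0.0155,0.054,0],"dr":[0,0,0],"fingers":0.33},{"delta_pos":[0.0155,0.054,0],"dr":[0,0,0],"fingers":0.33},{"delta_pos":[0.0155,0.054,0],"dr":[0,0,0],"fingers":0.33},{"delta_pos":[0,0,0],"dr":[0,0,0.1643],"fingers":0.33},{"delta_pos":[0,0,0],"dr":[0,0,0.1643],"fingers":0.33},{"delta_pos":[0,0,0],"dr":[0,0,0.1643],"fingers":0.33},{"delta_pos":[0,0,0],"dr":[0,0,0.1643],"fingers":0.33},{"delta_pos":[0,0,0],"dr":[0,0,0.1643],"fingers":0.33},{"delta_pos":[0,0,0],"dr":[0,0,0],"fingers":0.33},{"delta_pos":[0,0,0],"dr":[0,0,0],"fingers":0.33}]'; python3 -c "
from look import *
look(False);plan([.5585,.460,.081],124.1)"
```

```text
clock: 46.62
ee_pos: [0.5592, 0.4592, 0.2393]
tcp_rot: [0.468, 0.884, -0.001, -0.0]
ft_force: [-0.6, 0.1, -0.2]
finger_gap: 0.0306
grasp_force: 0.0
scene
317 [460. 235.] [560. 460.] [ 18. 130.] 124.2 z [0.098 0.111 0.115] bgr [27. 26. 26.]
slot -0.128 485 u [-0.312 -0.138] v-y [-0.0112  0.0031  0.0138] z [0.1294 0.1376]
slot -0.084 476 u [-0.312 -0.139] v-y [-0.0149  0.0024  0.0164] z [0.13   0.1384]
slot -0.04 116 u [-0.312 -0.308] v-y [-0.0179  0.0003  0.0191] z [0.1231 0.1427]
slot 0.004 370 u [-0.312 -0.14 ] v-y [-0.0164  0.0007  0.016 ] z [0.1296 0.1401]
slot 0.062 446 u [-0.312 -0.154] v-y [-0.0151 -0.0009  0.0151] z [0.1223 0.1388]
slot 0.118 123 u [-0.312 -0.307] v-y [-0.0194 -0.0005  0.0192] z [0.1229 0.1438]
tcp [0.5593 0.4593 0.2396] yaw 124.21 tilt [-0.0007 -0.0004] gap 0.0303 F [0.4 0.9 0.7] t 46.675
shift [ 1.000e-03 -1.000e-04  1.586e-01] turn z 0.002
```

```bash
python3 -m pendant '[{"delta_pos":[0.001,0,0.05],"dr":[0,0,0],"fingers":0.33},{"delta_pos":[0,0,0.05],"dr":[0,0,0],"fingers":0.33},{"delta_pos":[0,0,0.027],"dr":[0,0,0],"fingers":0.33},{"delta_pos":[0,0,0.015],"dr":[0,0,0],"fingers":0.33},{"delta_pos":[0,0,0.015],"dr":[0,0,0],"fingers":0.33},{"delta_pos":[0,0,0],"dr":[0,0,0],"fingers":0.0},{"delta_pos":[0,0,0],"dr":[0,0,0],"fingers":0.0},{"delta_pos":[0,0,0],"dr":[0,0,0],"fingers":0.0}]'; python3 -m pendant '[{"delta_pos":[0,0,-0.03],"dr":[0,0,0],"fingers":0.0},{"delta_pos":[0,0,-0.05],"dr":[0,0,0],"fingers":0.0},{"delta_pos":[0,0,-0.05],"dr":[0,0,0],"fingers":0.0},{"delta_pos":[0,0,-0.055],"dr":[0,0,0],"fingers":0.0},{"delta_pos":[0,0,0],"dr":[0,0,0],"fingers":0.0},{"delta_pos":[0,0,0],"dr":[0,0,0],"fingers":0.0}]'; python3 -c "
from plan import *
p=np.array(slot(.118,.266));p[:2]+=ex*.0045
plan(p,171.15)"
```

```text
clock: 47.68
ee_pos: [0.5581, 0.4598, 0.0833]
tcp_rot: [0.469, 0.883, -0.001, -0.0]
ft_force: [-3.9, -2.9, -0.8]
finger_gap: 0.018
grasp_force: 29.9
clock: 48.42
ee_pos: [0.559, 0.4603, 0.2676]
tcp_rot: [0.469, 0.883, 0.0, 0.0]
ft_force: [0.7, -0.4, -2.6]
finger_gap: 0.0182
grasp_force: 30.0
tcp [0.559  0.4603 0.2676] yaw 124.09 tilt [0.0004 0.0003] gap 0.0182 F [ 0.7 -0.4 -2.6] t 48.425
shift [-0.4136 -0.1878  0.0015] turn z -0.8213
```

```bash
python3 -m pendant '[{"delta_pos":[-0.046,-0.0209,0],"dr":[0,0,0],"fingers":0.0},{"delta_pos":[-0.046,-0.0209,0],"dr":[0,0,0],"fingers":0.0},{"delta_pos":[-0.046,-0.0209,0],"dr":[0,0,0],"fingers":0.0},{"delta_pos":[-0.046,-0.0209,0],"dr":[0,0,0],"fingers":0.0},{"delta_pos":[-0.046,-0.0209,0],"dr":[0,0,0],"fingers":0.0},{"delta_pos":[-0.046,-0.0209,0],"dr":[0,0,0],"fingers":0.0},{"delta_pos":[-0.046,-0.0209,0],"dr":[0,0,0],"fingers":0.0},{"delta_pos":[-0.046,-0.0209,0],"dr":[0,0,0],"fingers":0.0},{"delta_pos":[-0.0456,-0.0206,0.001],"dr":[0,0,0],"fingers":0.0},{"delta_pos":[0,0,0],"dr":[0,0,-0.1643],"fingers":0.0},{"delta_pos":[0,0,0],"dr":[0,0,-0.1643],"fingers":0.0},{"delta_pos":[0,0,0],"dr":[0,0,-0.1643],"fingers":0.0},{"delta_pos":[0,0,0],"dr":[0,0,-0.1643],"fingers":0.0},{"delta_pos":[0,0,0],"dr":[0,0,-0.1643],"fingers":0.0},{"delta_pos":[0,0,0],"dr":[0,0,0],"fingers":0.0},{"delta_pos":[0,0,0],"dr":[0,0,0],"fingers":0.0},{"delta_pos":[0,0,0],"dr":[0,0,0],"fingers":0.0}]'; python3 -c "
from plan import *
p=np.array(slot(.118,.0935));p[:2]+=ex*.0045
plan(p,171.15)"
```

```text
clock: 50.55
ee_pos: [0.635, 0.0125, 0.2665]
tcp_rot: [0.078, 0.997, 0.0, -0.0]
ft_force: [0.9, 0.0, -0.8]
finger_gap: 0.0174
grasp_force: 30.0
tcp [0.635  0.0125 0.2665] yaw 171.08 tilt [-0.0008  0.0001] gap 0.0174 F [ 0.9  0.  -0.8] t 50.55
shift [-5.00e-04  1.00e-04  1.73e-01] turn z -0.0013
```

```bash
python3 -m pendant '[{"delta_pos":[0,0,0.04],"dr":[0,0,0],"fingers":0.0},{"delta_pos":[0,0,0.04],"dr":[0,0,0],"fingers":0.0},{"delta_pos":[0,0,0.025],"dr":[0,0,0],"fingers":0.0},{"delta_pos":[0,0,0.008],"dr":[0,0,0],"fingers":0.0},{"delta_pos":[0,0,0.006],"dr":[0,0,0],"fingers":0.0},{"delta_pos":[0,0,0.006],"dr":[0,0,0],"fingers":0.0},{"delta_pos":[0,0,0],"dr":[0,0,0],"fingers":0.0}]'
```

```text
clock: 51.42
ee_pos: [0.6354, 0.0124, 0.1424]
tcp_rot: [0.077, 0.997, -0.0, 0.0]
ft_force: [-0.4, -0.1, -1.7]
finger_gap: 0.0177
grasp_force: 30.0
```

```bash
python3 -m pendant '[{"delta_pos":[0,0,0.012],"dr":[0,0,0],"fingers":0.0},{"delta_pos":[0,0,0.012],"dr":[0,0,0],"fingers":0.0},{"delta_pos":[0,0,0.012],"dr":[0,0,0],"fingers":0.0},{"delta_pos":[0,0,0.008],"dr":[0,0,0],"fingers":0.0},{"delta_pos":[0,0,0.004],"dr":[0,0,0],"fingers":0.0},{"delta_pos":[0,0,0.003],"dr":[0,0,0],"fingers":0.0},{"delta_pos":[0,0,0],"dr":[0,0,0],"fingers":0.0}]'
```

```text
clock: 52.3
ee_pos: [0.6366, 0.0122, 0.0932]
tcp_rot: [0.077, 0.997, -0.0, 0.002]
ft_force: [-1.5, 0.4, 5.0]
finger_gap: 0.0175
grasp_force: 30.0
```

```bash
python3 -m pendant '[{"delta_pos":[0,0,0.001],"dr":[0,0,0],"fingers":0.0},{"delta_pos":[0,0,0],"dr":[0,0,0],"fingers":0.33},{"delta_pos":[0,0,0],"dr":[0,0,0],"fingers":0.33},{"delta_pos":[0,0,0],"dr":[0,0,0],"fingers":0.33},{"delta_pos":[0,0,-0.03],"dr":[0,0,0],"fingers":0.33},{"delta_pos":[0,0,-0.06],"dr":[0,0,0],"fingers":0.33},{"delta_pos":[0,0,-0.06],"dr":[0,0,0],"fingers":0.27},{"delta_pos":[0.06,0,0],"dr":[0,0,0],"fingers":0.27},{"delta_pos":[0.06,0,0],"dr":[0,0,0],"fingers":0.27},{"delta_pos":[0.03,0,0],"dr":[0,0,0.15],"fingers":0.27},{"delta_pos":[0,0,0],"dr":[0,0,0.18],"fingers":0.27},{"delta_pos":[0,0,0],"dr":[0,0,0.18],"fingers":0.27},{"delta_pos":[0,0,0],"dr":[0,0,0.18],"fingers":0.27},{"delta_pos":[0,0,0],"dr":[0,0,0.18],"fingers":0.27},{"delta_pos":[0,0,0],"dr":[0,0,0.18],"fingers":0.27},{"delta_pos":[0,0,0],"dr":[0,0,0.18],"fingers":0.27},{"delta_pos":[0,0,0],"dr":[0,0,0.17],"fingers":0.27},{"delta_pos":[0,0,0],"dr":[0,0,0.17],"fingers":0.27},{"delta_pos":[0,0,0],"dr":[0,0,0],"fingers":0.27}]'; python3 - <<'E'
from look import *
look()
for n in("scene","top"):
    im=get_image(n);w=cloud(im).reshape(-1,3);w=w[~np.isnan(w[:,0])];o=np.array([.829,-.138]);u=(w[:,:2]-o)@ex;v=(w[:,:2]-o)@ey;z=w[:,2]
    q=(z>.138)&(z<.147)&(u<-.28)&(u>-.4)&(abs(v)<.17);print(n,"panel u",np.percentile(u[q],[2,98]).round(4))
    cv2.imwrite(f"pics/{n}5.png",im["frame"])
f=get_image("scene")["frame"][180:300,160:340];cv2.imwrite("pics/s5.png",cv2.resize(f,None,fx=4.4,fy=4.4,interpolation=2))
h=np.array([.829,-.138])+ex*-.363+ey*.0009
plan([*h,.22],81.15)
E
```

```text
clock: 54.68
ee_pos: [0.4869, 0.0355, 0.24]
tcp_rot: [0.759, 0.651, -0.0, -0.0]
ft_force: [0.3, -0.1, 0.6]
finger_gap: 0.025
grasp_force: 0.0
scene
slot -0.128 523 u [-0.312 -0.138] v-y [-0.0163  0.003   0.0155] z [0.1297 0.1402]
slot -0.084 499 u [-0.312 -0.139] v-y [-0.0148  0.0024  0.0159] z [0.1295 0.1403]
slot -0.04 162 u [-0.312 -0.305] v-y [-0.019  -0.0001  0.019 ] z [0.1229 0.1425]
slot 0.004 394 u [-0.311 -0.14 ] v-y [-0.0166  0.0006  0.0164] z [0.1294 0.1417]
slot 0.062 483 u [-0.311 -0.152] v-y [-0.0172 -0.0009  0.0155] z [0.1223 0.1407]
slot 0.118 473 u [-0.312 -0.15 ] v-y [-0.0167 -0.0011  0.0168] z [0.1224 0.1416]
top
slot -0.128 230 u [-0.311 -0.129] v-y [-0.0082 -0.0005  0.0049] z [0.1292 0.1364]
slot -0.084 213 u [-0.311 -0.129] v-y [-0.0083 -0.0012  0.0045] z [0.1293 0.1384]
slot 0.004 132 u [-0.312 -0.13 ] v-y [-0.0064 -0.002   0.0027] z [0.1292 0.1396]
slot 0.062 191 u [-0.31  -0.157] v-y [-0.011  -0.0027  0.0063] z [0.1209 0.1279]
slot 0.118 73 u [-0.203 -0.154] v-y [-0.0115 -0.0036  0.0058] z [0.1211 0.1273]
scene panel u [-0.323  -0.3066]
top panel u [-0.3247 -0.3105]
tcp [0.4869 0.0355 0.2401] yaw 81.29 tilt [-0.0001 -0.    ] gap 0.0249 F [0.2 0.1 0.1] t 54.925
shift [-0.1179  0.0014  0.0201] turn z 0.0025
```

View pics/s5.png

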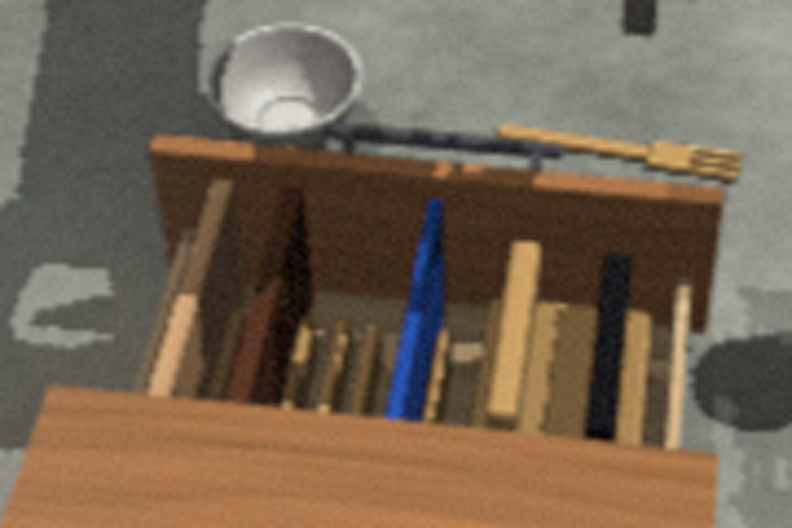

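The crop shows both wooden boards at (190,300) and (270,300), the blue board at (415,310), and the bamboo (515,330) and black (610,345) scrapers, all upright in their own slots. The measured tops fit: boards at 0.130 m, scrapers at 0.122 m. Next I pinch the handle and shut the drawer.

```bash
python3 -m pendant '[{"delta_pos":[-0.059,0.0015,0.01],"dr":[0,0,0],"fingers":0.27},{"delta_pos":[-0.059,0.0015,0.01],"dr":[0,0,0],"fingers":0.27},{"delta_pos":[0,0,0],"dr":[0,0,0],"fingers":0.27},{"delta_pos":[0,0,0.04],"dr":[0,0,0],"fingers":0.27},{"delta_pos":[0,0,0.038],"dr":[0,0,0],"fingers":0.27},{"delta_pos":[0,0,0.02],"dr":[0,0,0],"fingers":0.27},{"delta_pos":[0,0,0.02],"dr":[0,0,0],"fingers":0.27},{"delta_pos":[0,0,0],"dr":[0,0,0],"fingers":0.0},{"delta_pos":[0,0,0],"dr":[0,0,0],"fingers":0.0},{"delta_pos":[0,0,0],"dr":[0,0,0],"fingers":0.0},{"delta_pos":[0,0,0],"dr":[0,0,0],"fingers":0.0}]'
```

```text
clock: 56.3
ee_pos: [0.4724, -0.0809, 0.1026]
tcp_rot: [0.759, 0.651, 0.001, 0.0]
ft_force: [3.1, 4.1, -4.2]
finger_gap: 0.0101
grasp_force: 30.0
```

```bash
python3 -m pendant '[{"delta_pos":[0,0.006,0],"dr":[0,0,0],"fingers":0.0},{"delta_pos":[0,0.012,0],"dr":[0,0,0],"fingers":0.0},{"delta_pos":[0,0.012,0],"dr":[0,0,0],"fingers":0.0},{"delta_pos":[0,0.012,0],"dr":[0,0,0],"fingers":0.0},{"delta_pos":[0,0.012,0],"dr":[0,0,0],"fingers":0.0},{"delta_pos":[0,0.012,0],"dr":[0,0,0],"fingers":0.0},{"delta_pos":[0,0.012,0],"dr":[0,0,0],"fingers":0.0},{"delta_pos":[0,0.012,0],"dr":[0,0,0],"fingers":0.0},{"delta_pos":[0,0.012,0],"dr":[0,0,0],"fingers":0.0},{"delta_pos":[0,0.012,0],"dr":[0,0,0],"fingers":0.0},{"delta_pos":[0,0.012,0],"dr":[0,0,0],"fingers":0.0},{"delta_pos":[0,0.012,0],"dr":[0,0,0],"fingers":0.0},{"delta_pos":[0,0.012,0],"dr":[0,0,0],"fingers":0.0},{"delta_pos":[0,0.012,0],"dr":[0,0,0],"fingers":0.0},{"delta_pos":[0,0.012,0],"dr":[0,0,0],"fingers":0.0},{"delta_pos":[0,0.01,0],"dr":[0,0,0],"fingers":0.0},{"delta_pos":[0,0.006,0],"dr":[0,0,0],"fingers":0.0},{"delta_pos":[0,0,0],"dr":[0,0,0],"fingers":0.0}]'; python3 -m pendant '[{"delta_pos":[0,0.003,0],"dr":[0,0,0],"fingers":0.0},{"delta_pos":[0,0,0],"dr":[0,0,0],"fingers":0.0}]';python3 -m pendant '[{"delta_pos":[0,0.003,0],"dr":[0,0,0],"fingers":0.0},{"delta_pos":[0,0,0],"dr":[0,0,0],"fingers":0.0}]'
```

```text
clock: 58.55
ee_pos: [0.6609, -0.1103, 0.1026]
tcp_rot: [0.759, 0.651, 0.001, 0.001]
ft_force: [2.3, 4.3, -0.5]
finger_gap: 0.0102
grasp_force: 30.0
clock: 58.8
ee_pos: [0.6631, -0.1106, 0.1026]
tcp_rot: [0.759, 0.651, 0.0, -0.0]
ft_force: [-0.4, 5.0, 0.5]
finger_gap: 0.0097
grasp_force: 30.0
clock: 59.05
ee_pos: [0.6635, -0.1107, 0.1026]
tcp_rot: [0.759, 0.651, -0.002, -0.003]
ft_force: [-10.1, 7.6, 7.4]
finger_gap: 0.0095
grasp_force: 30.0
```

```bash
python3 -m pendant '[{"delta_pos":[0,-0.002,0],"dr":[0,0,0],"fingers":0.0},{"delta_pos":[0,0,0],"dr":[0,0,0],"fingers":0.25},{"delta_pos":[0,0,0],"dr":[0,0,0],"fingers":0.25},{"delta_pos":[0,0,0],"dr":[0,0,0],"fingers":0.25},{"delta_pos":[0,0,-0.03],"dr":[0,0,0],"fingers":0.25},{"delta_pos":[0,0,-0.05],"dr":[0,0,0],"fingers":0.25},{"delta_pos":[0,0,-0.05],"dr":[0,0,0],"fingers":0.25},{"delta_pos":[0,-0.06,-0.03],"dr":[0,0,0],"fingers":0.25},{"delta_pos":[0,-0.06,0],"dr":[0,0,0],"fingers":0.25},{"delta_pos":[0,-0.06,0],"dr":[0,0,0],"fingers":0.25},{"delta_pos":[0,0,0],"dr":[0,0,0],"fingers":0.25},{"delta_pos":[0,0,0],"dr":[0,0,0],"fingers":0.25}]'; python3 - <<'E'
from look import *
im=get_image("scene");cv2.imwrite("pics/s6.png",im["frame"]);w=cloud(im).reshape(-1,3);w=w[~np.isnan(w[:,0])];o=np.array([.829,-.138]);u=(w[:,:2]-o)@ex;v=(w[:,:2]-o)@ey;z=w[:,2]
q=(z>.115)&(z<.135)&(u<-.14)&(u>-.25)&(abs(v)<.07);print("bar u",q.sum(),np.percentile(u[q],[5,50]).round(4))
plan([.5,-.1,.3])
E
```

```text
clock: 60.55
ee_pos: [0.4905, -0.0849, 0.2608]
tcp_rot: [0.759, 0.651, 0.0, 0.001]
ft_force: [-0.6, -0.0, 0.7]
finger_gap: 0.0231
grasp_force: 0.0
bar u 285 [-0.1696 -0.163 ]
tcp [ 0.491  -0.085   0.2609] yaw 81.19 tilt [ 0.0019 -0.001 ] gap 0.0229 F [ 0.3  0.4 -0.1] t 60.6
shift [-0.0135  0.0113 -0.0391]
```

View pics/s6.png

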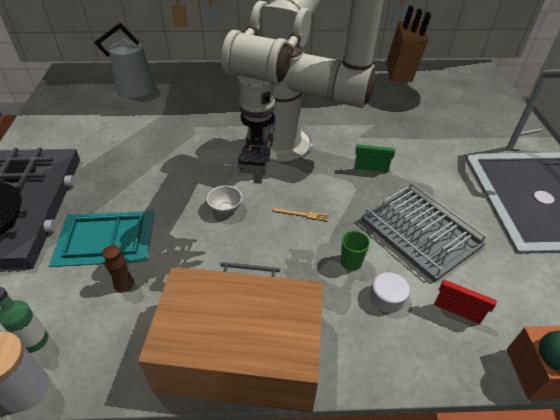

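The scene shows the drawer shut, with the handle at (250,267) against the cabinet, and the drainer empty at (420,230). The bystanders are where they started, and the arm is clear.

```bash
python3 -c "
from station import *
print(hand_in())"
```

```text
the job is handed in; nothing more can be done
None
```

The job is handed in at about 61 s on the robot's clock: all three boards and both scrapers that were in the drainer stand seated in slots of their kind. The drawer is shut against its stop and the bystanders look unmoved; the hand-in call returned no verdict.

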